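Swap the canisters on the hanging kitchen scale

TASK

The short steel canister on the hanging scale has been weighed: lift it off the sprung hook and stand it in the middle of the small plate. Then take the tall steel canister out of the rotating caddy and hang it by its bail on the same hook, lowering it gently so that the hook sinks without a jerk, and leave it hanging free and still once the hook has settled. Keep both canisters upright and leave the cups, the egg cup and the pepper mill standing where they are.

Things in the scene. Friction and masses are not known exactly. Their poses are not given: they have to be found in the camera images.
- scale: Fixed hanging scale. Origin on the table straight below the hook's seat; its x axis points from the hook towards the post behind it, so the hook's open tip points to its -x; z up. Steel foot plate 270 x 120 x 12 mm reaching from x = -80 to +190 mm; white post 36 x 50 mm at x = 145 mm; round head 94 mm across at x = 145 mm, from 238 to 272 mm height. It stands turned up to 0.3 rad from the robot's x axis.
- hook (a joint): How far the sprung hook has dipped, m: 0 at rest unloaded, grows downwards, stop at 0.060. The spring gives 1.5 N per 10 mm after a preload of 0.4 N, lightly damped (a load bobs for about 1 s): the short canister dips it about 17 mm, the tall one 17 to 30 mm. A load let go suddenly makes it jerk down, more than 0.25 m/s.
- hook_seat (a point): Where the centre of a bail's bar lies when hung in the hook's V-shaped seat; on the hook, so it dips with it; 217 mm above the table with no load. The hook is a 10 mm round steel arm in the scale's x-z plane (y = 0): from the post it runs level towards the tip, its centre line 8 mm above this point, starts to slope down 22 mm behind it to the bottom of the V (centre line 12 mm below this point), and rises again to the tip.
- hook_tip (a point): Centre of the hook's round upturned tip (radius 5 mm), 24 mm in front (scale -x) of hook_seat and 10 mm above it; its top is 15 mm above hook_seat. Nothing of the hook lies in front of it.
- short: Short steel canister, 81 mm diameter, lid top 45 mm above its origin (centre of underside), z up, 0.3 kg (about 10 % unknown). Stiff bail of 8 mm round steel bar in its y-z plane: uprights at y = +-41 mm, roof-shaped bar peaking 100 mm above the origin. A bamboo knob stands on the peak, 22 mm diameter, from 113 to 147 mm height, with a 10 mm neck below. Starts hanging on the hook, its y axis about square to the hook arm.
- short_bail (a point): Centre of the bail's bar at its peak, on the short canister's axis, 100 mm above its origin.
- short_grip (a point): In the knob of the short canister, on its axis 133 mm above its origin (14 mm below the knob's top).
- tall: Tall steel canister, 81 mm diameter, lid top 85 mm above its origin (centre of underside), z up, 0.3 to 0.5 kg. Same bail in its y-z plane, uprights at y = +-41 mm, peak 145 mm above the origin (so 56 mm free between lid and bar, where the hook goes); same bamboo knob from 158 to 192 mm. Starts standing in the caddy. The bail is the same either way round (half turn about z).
- tall_bail (a point): Centre of the bail's bar at its peak, on the tall canister's axis, 145 mm above its origin.
- tall_grip (a point): In the knob of the tall canister, on its axis 178 mm above its origin (14 mm below the knob's top).
- caddy: Round bamboo caddy on a stiff turntable, 244 mm diameter, floor 26 mm above the table, rim 36 mm. Origin at the centre of its underside. Holds the tall canister and the two cups, centres 68 to 70 mm from its axis.
- plate: Small white melamine plate, loose, 148 mm diameter, 12 mm high; origin at the centre of its underside, flat floor 6 mm up and about 112 mm across.
- cup1: Empty smoky acrylic cup, 72 mm rim diameter, 75 mm tall, origin at the centre of its underside; stands in the caddy (bystander).
- cup2: Like cup1 (bystander).
- egg_cup: Blue ceramic egg cup, 50 mm diameter, 58 mm tall, origin at the centre of its underside (bystander).
- mill: Dark wooden pepper mill, 56 mm diameter, 187 mm tall, origin at the centre of its underside (bystander); it and the plate share the strip between caddy and scale, either one nearer the robot.
There are look-alikes about, which are no part of the job. What is shaped like the short but orange or pink is not meant.

How it is judged:
By the outcome, as a careful person would: the job done as asked, in the order asked, and still so for the second after the job is handed in, with the robot touching nothing.
It also fails if it takes over 72 s, if anything falls off the work surface, if the arm or the gripper's body presses on something with over 40 N, if the wrist force passes 120 N, or if a joint passes its speed limit or range.

ROBOT

A 7-joint arm with a two-finger parallel gripper is mounted at the origin on the work surface. World frame = base frame: x ahead of the robot, y to its left, z up, the work surface at z = 0. Lengths are in m, angles in degrees, forces in N, time in s.
With the tool pointing down it reaches from about 0.4 to 0.85 m from the base axis. Payload 4.5 kg.
Tool frame: the origin (TCP) lies at the very end of the fingers, on their centre line; the grasp point (between the pads) lies 19 mm behind it; z points along the fingers, y is the direction in which the jaws open and shut (so a half turn about z gives the same grasp; the last joint's range is limited). The gripper opens to 88 mm and grips with 3 to 60 N. Pads are 18 mm wide; open, the fingers measure 123 mm over their backs; the gripper's body (75 mm by 187 mm) begins 45 mm behind the grasp point.
Start: joints at [-74.209, 39.483, -11.15, 89.685, 9.013, 51.709, -12.324], TCP at [0.15, 0.607, 0.239] pointing down, gripper open.
Joint ranges: [-172.22, 172.22], [-26.19, 119.32], [-84.43, 86.54], [7.71, 146.69], [-57.33, 237.33], [2.42, 119.75], [-152.13, 152.13]. Speed limits (degrees/s): [147.25, 147.25, 180, 180, 180, 180, 180].

INTERFACE

Orientations are given as a 3x3 rotation matrix whose columns are the frame's x, y, z axes.
In Python, from bench import * gives the robot as it stands.
- The arm moves only by the tool send_rows, never from a script. Its argument "increments" is a list that holds one entry, the list of rows, each a list of 6 numbers: the shift along the tool's x, y, z in units of 30 mm (1.0 is 30 mm), then the turn, a rotation vector about the tool's x, y, z in units of 5 degrees (1.0 is 5 degrees). In form: [[[x, y, z, wx, wy, wz], ...]]. A call has 1 to 8 rows; each row shifts and turns the commanded pose from where the row before left it, along the tool's axes as they then stand; what a row does not reach is not made up. A row lasts 1/12 s, in which the tool goes at most 41.7 mm and 7.16 degrees, less where a joint would pass 70% of its speed; a pose out of reach is approached as far as the arm can. A call is refused whole if a number of a shift passes 1 or a number of a turn 1, either way. A call with a gripper value outside its range is refused whole. "fingers" is the opening, from 0 (shut) to 1 (fully open), set as the call begins (left out, the last holds). The fingers move at their own pace and stop on an object; "grip_force" is the grip in N (left out, the last holds). Time passes only in rows, so rows that do not move let the fingers close. It gives the time, the measured TCP pose, the force and the opening at its end, in the units of the state.
- observe(): the state, without advancing time (a new reading comes with each control period).
- camera(name): name is "side" or "top"; returns a dict with "image" (384x512x3 uint8, red, green, blue), "range_z" (384x512 float32, m along the optical axis (not along the pixel's ray), 0 where there is no reading), "camera_matrix" (3x3 intrinsics, pixels), "dist_coeffs" ([k1, k2, p1, p2, k3] as OpenCV has them; the pictures are not rectified), "rvec" (rotation vector, rad) and "tvec" (3), from world to camera coordinates, as OpenCV has them. Camera axes: x right, y down, z forward; pixel columns grow to the right and rows downward; lengths in m; the calibration is good to about 2 mm. A picture is of the moment at which its call begins.
- hand_in(): hands the job in, once; it reports no verdict.
Trained networks look in the newest picture that a camera, given by its name, has taken for a name from the list of things; names that differ only in an ending like _2 or _b are one class to them, and where a whole thing is asked for, a point or a joint stands for the part that bears it (a point fixed in the world has none). Each returns a list of dicts, best first, with "conf" (0 to 1); they miss things now and then, are a little off and sometimes report something else, mostly with a low value. They report only what shows in the picture. A call takes as long as a camera call. They do not tell look-alikes from the thing itself.
- silhouettes(name, camera): "pixels" (384x512 bool, what is visible of it) and "extent" ([centre column, centre row, width, height] in pixels, round what is visible of it).
The state is a dict: "clock": time; "q": joint angles; "joint_vel": joint speeds; "effort": joint torques, N m; "tool_pos": TCP position; "tcp_rot": TCP orientation; "ft_force": force on the tool from outside, world axes, zero at the start; "wrist_torque": the same for the moment, N m; "gripper_width": finger opening in m.
Only numpy, scipy, OpenCV 4.12 (cv2) and the standard library are available. Lean on these libraries where they do the work, as an engineer would, in place of code of your own. Each camera call takes 0.05 s, during which the arm holds its last target.

## Working session

There is one attempt and no reset: what is moved stays moved. The work goes in short steps, Python scripts to look and compute and a tool call to move; the robot and the scene stay as the last step left them, time stands still between calls to the robot, and variables do not carry over. Pictures are saved under pics/ and viewed, and the job is handed in when it is done.

Besides the shell and the picture viewer there is one more tool, called by a JSON object that holds its "method" and its "body". send_rows: Moves the arm, as the interface text tells. Its arguments: {"type":"object","properties":{"increments":{"type":"array","items":{"type":"array","items":{"type":"array","items":{"type":"number"}}}},"fingers":{"type":"number"},"grip_force":{"type":"number"}},"required":["increments"]}

```bash
ls; mkdir -p pics
python3 - <<'E'
from bench import *
import cv2
s=observe()
print({k:s[k] for k in ['clock','tool_pos','tcp_rot','ft_force','gripper_width']})
for n in ['side','top']:
    c=camera(n); cv2.imwrite(f'pics/{n}0.png',cv2.resize(c['image'][:,:,::-1],(800,600)))
    print(n,c['camera_matrix'],c['dist_coeffs'],c['rvec'],c['tvec'])
    for t in ['short','tall','plate','caddy','scale','hook','mill','egg_cup','cup1','short_bail','tall_grip']:
        try: print(t,[(round(d['conf'],2),[int(x) for x in d['extent']]) for d in silhouettes(t,n)])
        except Exception as e: print(t,e)
E
```

```text
pics
{'clock': 0.0, 'tool_pos': array([0.14955374, 0.60619821, 0.23790279]), 'tcp_rot': array([[-9.70933598e-01,  2.39348815e-01, -3.04909457e-04],
       [ 2.39348969e-01,  9.70931915e-01, -1.81340053e-03],
       [-1.37988944e-04, -1.83367127e-03, -9.99998309e-01]]), 'ft_force': array([0.0176118 , 0.16233799, 0.03900996]), 'gripper_width': 0.08807818927876643}
side [[371.39343549   0.         252.8827197 ]
 [  0.         371.39343549 190.98621862]
 [  0.           0.           1.        ]] [-0.07877026  0.          0.          0.          0.        ] [ 2.19258197 -0.98517271  0.39909019] [-0.38113005  0.35324461  0.95720929]
short [(0.85, [362, 296, 36, 42]), (0.83, [292, 317, 35, 43]), (0.65, [318, 218, 30, 50]), (0.56, [252, 283, 29, 43])]
tall [(0.74, [175, 155, 27, 54]), (0.18, [321, 214, 33, 55])]
plate [(0.95, [225, 225, 46, 37]), (0.72, [198, 147, 24, 28]), (0.24, [184, 213, 13, 26])]
caddy [(0.77, [199, 169, 66, 49])]
scale [(0.87, [332, 219, 97, 121])]
hook [(0.52, [334, 197, 41, 29])]
mill [(0.89, [272, 177, 19, 51])]
egg_cup [(0.56, [184, 214, 14, 25])]
cup1 [(0.75, [209
[... 547 characters left out ...]
3, 27]), (0.55, [347, 161, 42, 29]), (0.2, [245, 200, 47, 51])]
tall [(0.56, [144, 178, 35, 39]), (0.38, [243, 202, 50, 49]), (0.37, [139, 138, 31, 28])]
plate [(0.23, [350, 134, 13, 58])]
caddy [(0.86, [156, 163, 82, 79])]
scale [(0.5, [345, 158, 34, 31])]
hook [(0.56, [204, 223, 20, 19]), (0.42, [350, 135, 12, 48])]
mill [(0.64, [256, 129, 19, 35]), (0.22, [345, 136, 64, 127])]
egg_cup [(0.58, [206, 223, 19, 21])]
cup1 [(0.68, [139, 139, 26, 26]), (0.66, [178, 154, 25, 29])]
short_bail [(0.96, [372, 247, 36, 31]), (0.73, [405, 189, 34, 35]), (0.68, [345, 160, 36, 31]), (0.64, [321, 245, 35, 27]), (0.35, [138, 140, 29, 27]), (0.19, [156, 161, 82, 78])]
tall_grip [(0.85, [143, 178, 40, 34])]
```

View pics/side0.png

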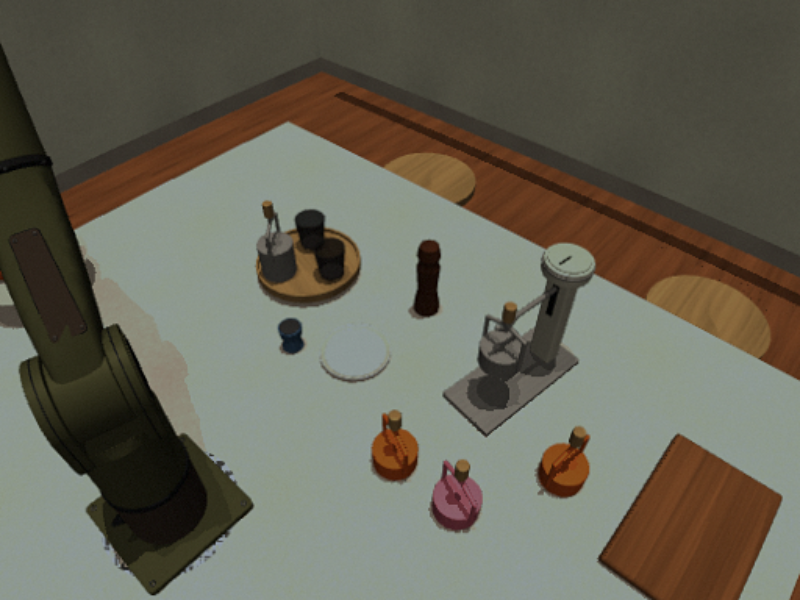

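View pics/top0.png

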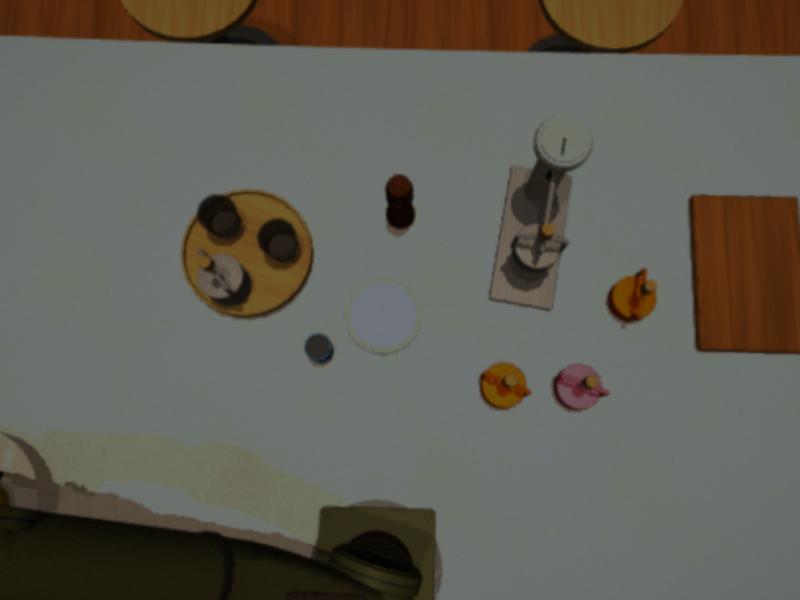

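The side view shows the steel short canister hanging at (503,350). Its look-alikes are orange at (395,450) and (565,468) and pink at (457,500). The tall canister is in the caddy at (277,255), the plate is at (355,350) and the mill at (428,278). In the top view, the short's knob is at (547,230), the tall's knob at (205,262) and the plate at (384,315). My choice is the grey canister on the hook. Next I'll measure from the point clouds and check a crop.

```bash
cat > h.py <<'E'
from bench import *
import numpy as np, cv2
def cloud(c):
    K=c['camera_matrix'];R=cv2.Rodrigues(np.array(c['rvec'],float))[0];t=np.array(c['tvec'],float).ravel()
    H,W=c['range_z'].shape
    u,v=np.meshgrid(np.arange(W),np.arange(H))
    p=cv2.undistortPoints(np.stack([u,v],-1).reshape(-1,1,2).astype(float),K,np.array(c['dist_coeffs'],float)).reshape(-1,2)
    z=c['range_z'].reshape(-1).astype(float)
    P=np.c_[p*z[:,None],z]
    w=(P-t)@R
    w[z==0]=np.nan
    return w.reshape(H,W,3)
def proj(c,p):
    return cv2.projectPoints(np.array(p,float).reshape(-1,3),np.array(c['rvec'],float),np.array(c['tvec'],float),c['camera_matrix'],np.array(c['dist_coeffs'],float))[0].reshape(-1,2)
def circ(xy):
    A=np.c_[2*xy,np.ones(len(xy))];s=np.linalg.lstsq(A,(xy**2).sum(1),rcond=None)[0]
    return s[0],s[1],np.sqrt(s[2]+s[0]**2+s[1]**2)
E
python3 - <<'E'
from h import *
for n in ['side','top']:
    c=camera(n);w=cloud(c);im=c['image'].astype(int)
    np.save(f'{n}_w.npy',w)
    cv2.imwrite(f'pics/{n}_crop.png',cv2.resize(c['image'][150:260,280:390,::-1] if n=='side' else c['image'][60:210,300:400,::-1],None,fx=5 if n=='side' else 4,fy=5 if n=='side' else 4,interpolation=cv2.INTER_CUBIC))
    x,y,z=[w[...,i] for i in range(3)]
    tb=(abs(z)<.01); print(n,'table z med',np.nanmedian(z[tb]))
    hsv=cv2.cvtColor(c['image'],cv2.COLOR_RGB2HSV)
    if n=='side':
        boxes={'shortknob':(300,190,345,215),'tallknob':(165,125,180,142)}
    else: boxes={'shortknob':(340,135,360,158),'tallknob':(122,158,142,175)}
    for k,(u0,v0,u1,v1) in boxes.items():
        P=w[v0:v1,u0:u1].reshape(-1,3);h=hsv[v0:v1,u0:u1].reshape(-1,3)
        m=(h[:,0]>8)&(h[:,0]<22)&(h[:,1]>90)&(P[:,2]>.14)
        Q=P[m];print(k,m.sum(),np.nanmedian(Q,0) if m.sum() else 0,np.nanmin(Q,0) if m.sum() else 0,np.nanmax(Q,0) if m.sum() else 0)
    for t in ['plate','caddy','mill','egg_cup','scale','cup1']:
        for d in silhouettes(t,n)[:2]:
            Q=w[d['pixels']];Q=Q[np.isfinite(Q[:,0])]
            print(t,round(d['conf'],2),np.round(np.percentile(Q,2,axis=0),3),np.round(np.percentile(Q,98,axis=0),3))
E
```

```text
side table z med -0.0009154446622813573
shortknob 98 [ 0.54920477 -0.2718595   0.23740066] [ 0.54402827 -0.2784558   0.20065612] [ 0.56432201 -0.26100315  0.24928002]
tallknob 59 [0.48943632 0.27947077 0.20731956] [0.48235642 0.27252944 0.18648899] [0.50075701 0.29132472 0.21941078]
plate 0.72 [ 0.385 -0.061  0.002] [0.517 0.071 0.013]
caddy 0.65 [0.441 0.142 0.017] [0.673 0.345 0.037]
caddy 0.53 [ 0.588 -0.283  0.208] [ 0.634 -0.274  0.214]
mill 0.76 [ 0.62  -0.05  -0.001] [ 0.665 -0.005  0.182]
egg_cup 0.82 [ 0.359  0.092 -0.001] [0.417 0.172 0.061]
egg_cup 0.7 [ 0.384 -0.061  0.002] [0.517 0.071 0.013]
scale 0.94 [ 0.479 -0.341  0.001] [ 0.769 -0.207  0.27 ]
scale 0.23 [ 0.516 -0.311  0.001] [ 0.698 -0.167  0.246]
cup1 0.94 [0.577 0.264 0.024] [0.646 0.335 0.1  ]
cup1 0.68 [0.534 0.16  0.032] [0.6   0.226 0.1  ]
top table z med -0.00011072681102179181
shortknob 94 [ 0.55379996 -0.26576229  0.24417135] [ 0.54341747 -0.29444186  0.14374618] [ 0.5825748  -0.25610457  0.25255534]
tallknob 96 [0.49377913 0.28609127 0.21566165] [0.4823962  0.2780643  0.14462517] [0.53267543 0.3158771  0.22461623]
plate 0.68 [ 0.386 -0.065 -0.001] [0.516 0.067 0.014]
plate 0.42 [0.455 0.247 0.03 ] [0.534 0.328 0.218]
caddy 0.97 [0.444 0.147 0.016] [0.676 0.376 0.042]
caddy 0.16 [ 0.516 -0.335  0.003] [ 0.596 -0.226  0.248]
mill 0.82 [ 0.62  -0.048  0.002] [ 0.668 -0.002  0.187]
mill 0.17 [ 0.529 -0.286  0.198] [ 0.664 -0.26   0.217]
egg_cup 0.74 [0.357 0.093 0.002] [0.399 0.135 0.065]
egg_cup 0.47 [ 0.532 -0.286  0.203] [ 0.664 -0.26   0.217]
scale 0.91 [ 0.479 -0.34   0.005] [ 0.736 -0.209  0.273]
cup1 0.87 [0.537 0.162 0.024] [0.606 0.226 0.103]
cup1 0.75 [0.581 0.271 0.026] [0.646 0.336 0.104]
```

Run:
```python
import cv2,numpy as np
a=cv2.imread('pics/side_crop.png');b=cv2.imread('pics/top_crop.png');print(a.shape,b.shape)
```

```text
(550, 550, 3) (600, 400, 3)
```

View pics/side_crop.png

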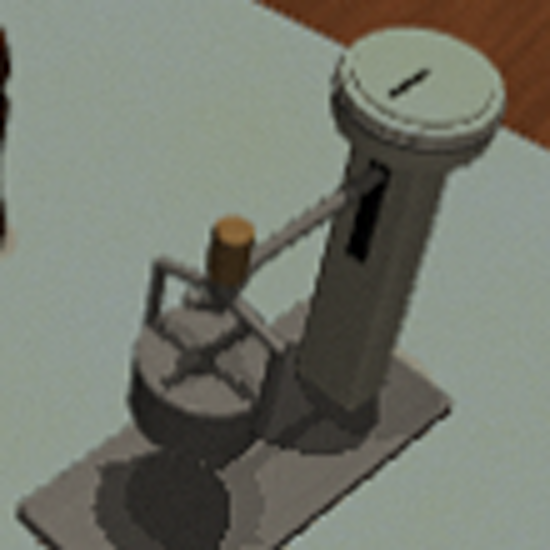

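View pics/top_crop.png

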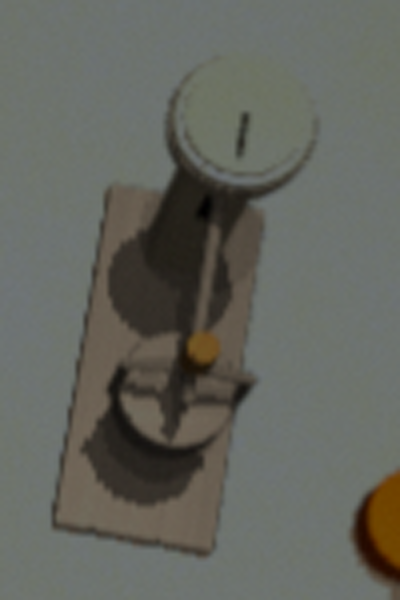

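The crops confirm a grey steel canister hanging in the hook, with the bail across the arm and the knob about (232,245) in the side crop. Next I'll fit exact poses.

Run:
```python
from h import *
W={n:np.load(f'{n}_w.npy').reshape(-1,3) for n in ['side','top']}
def sel(P,c,r,z0,z1):
    m=(np.hypot(P[:,0]-c[0],P[:,1]-c[1])<r)&(P[:,2]>z0)&(P[:,2]<z1);return P[m]
for n,P in W.items():
    print('==',n)
    for nm,c,z0,z1 in [('shortknob',(.556,-.268),.242,.255),('tallknob',(.495,.283),.212,.226),('mill top',(.643,-.026),.176,.2)]:
        Q=sel(P,c,.035,z0,z1);print(nm,len(Q),(np.nanmin(Q,0)+np.nanmax(Q,0))[:2]/2,Q.mean(0),np.ptp(Q,0))
    # head
    Q=sel(P,(.69,-.29),.1,.262,.28);
    h=cv2.convexHull((Q[:,:2]*1000).astype(np.float32)).reshape(-1,2)/1000
    print('head',len(Q),cv2.minEnclosingCircle((Q[:,:2]*1000).astype(np.float32)),np.median(Q[:,2]))
    # plate
    Q=sel(P,(.45,.003),.1,.003,.03)
    print('plate',cv2.minEnclosingCircle((Q[:,:2]*1000).astype(np.float32)),np.median(Q[:,2]),Q[:,2].max())
    Q=sel(P,(.56,.26),.13,.03,.042);print('caddy',cv2.minEnclosingCircle((Q[:,:2]*1000).astype(np.float32)))
    # foot plate
    Q=sel(P,(.6,-.29),.25,.007,.018);Q=Q[Q[:,1]>-.37]
    Q=Q[(Q[:,1]<-.2)]
    print('foot',len(Q),cv2.minAreaRect((Q[:,:2]*1000).astype(np.float32)))
    # arm
    Q=P[(P[:,2]>.2)&(P[:,2]<.22)&(P[:,0]>.585)&(P[:,0]<.65)&(abs(P[:,1]+.28)<.03)]
    if len(Q)>5: print('arm',len(Q),cv2.fitLine(Q[:,:2].astype(np.float32),cv2.DIST_HUBER,0,.01,.01).ravel(),np.median(Q[:,2]))
    # bails
    for nm,c,z0,z1,zb in [('short',(.556,-.268),.165,.206,0),('tall',(.495,.285),.13,.178,0)]:
        Q=sel(P,c,.06,z0,z1)
        print(nm,'bail',len(Q),cv2.fitLine(Q[:,:2].astype(np.float32),cv2.DIST_HUBER,0,.01,.01).ravel(),Q.min(0),Q.max(0))
    Q=sel(P,(.49,.285),.06,.1,.118);print('tall lid',len(Q),cv2.minEnclosingCircle((Q[:,:2]*1000).astype(np.float32)),np.median(Q[:,2]))
    Q=sel(P,(.55,-.268),.06,.135,.155);print('short lid',len(Q),cv2.minEnclosingCircle((Q[:,:2]*1000).astype(np.float32)),np.median(Q[:,2]))
```

```text
== side
shortknob 45 [ 0.55489005 -0.26827836] [ 0.55355898 -0.26833995  0.24602444] [0.01886391 0.01998537 0.00722079]
tallknob 24 [0.49361257 0.28527267] [0.49265917 0.28344026 0.21614811] [0.01985896 0.02548647 0.0061678 ]
mill top 88 [ 0.6440373  -0.02489541] [ 0.64139765 -0.02667051  0.18003492] [0.0420037  0.03725749 0.00902559]
head 579 ((697.0027465820312, -292.08575439453125), 45.86821746826172) 0.26812596633492947
plate ((449.6710205078125, 4.945568084716797), 99.36882781982422) 0.00658859148309499 0.016485794402930028
caddy ((557.8468017578125, 259.299560546875), 121.0758056640625)
foot 2051 ((608.1914672851562, -276.91546630859375), (122.3481674194336, 271.02728271484375), 81.01566314697266)
arm 71 [ 0.9865695  -0.16334203  0.61421067 -0.27948523] 0.21151019346402494
short bail 145 [ 0.09140431  0.99581385  0.55422395 -0.2612293 ] [ 0.53256584 -0.31242619  0.16520663] [ 0.60898785 -0.22273918  0.20583353]
tall bail 69 [0.80506235 0.5931902  0.47215626 0.26652938] [0.45743898 0.25518825 0.13108939] [0.528578   0.30977552 0.17706852]
tall lid 289 ((493.1891784667969, 284.13
[... 693 characters left out ...]
9.8939819335938, 261.338134765625), 123.53819274902344)
foot 2102 ((595.5457153320312, -282.2928161621094), (163.4578094482422, 488.9703369140625), 89.62747955322266)
arm 92 [ 0.98672396 -0.16240652  0.6162936  -0.27577567] 0.21203955065864286
short bail 116 [ 0.09795533  0.9951908   0.5541551  -0.25930512] [ 0.53624851 -0.31041022  0.16518955] [ 0.6014535  -0.22276732  0.20595627]
tall bail 78 [0.79663223 0.60446435 0.48297527 0.2789743 ] [0.4571563  0.2563428  0.13278532] [0.53267543 0.3158771  0.17388583]
tall lid 585 ((494.0736083984375, 283.5596618652344), 44.570743560791016) 0.11055081697786456
short lid 525 ((552.641845703125, -266.57275390625), 43.660560607910156) 0.14436122522604447
```

Measured poses, with the cameras agreeing within about 2 mm:
- **Scale:** yaw is -9.3°, from the head and the arm. The seat is at about (0.555, -0.267). The short's bail is at z 0.200, which matches a 17 mm dip.
- **Tall:** at (0.494, 0.286) with the bail at about 37°, 70 mm from the caddy axis as expected.
- **Plate:** about (0.451, 0.003).

I'll move now.

{"method": "send_rows", "body": {"increments": [[[0, 0, -0.5, 0, 0, -0.9], [0, 0, -0.9, 0, 0, 0], [-0.4, -0.4, -0.9, 0, 0, 0], [-0.754, -0.736, -0.7, 0, 0, 0], [-0.754, -0.736, 0, 0, 0, 0], [-0.754, -0.736, 0, 0, 0, 0], [-0.754, -0.736, 0, 0, 0, 0], [-0.754, -0.736, 0, 0, 0, 0]]], "fingers": 1}}

```text
clock: 2.57
tool_pos: [0.2539, 0.4644, 0.329]
tcp_rot: [[-0.987, 0.162, 0.0], [0.162, 0.987, 0.0], [-0.0, 0.001, -1.0]]
ft_force: [-0.3, 0.2, 0.5]
gripper_width: 0.0882
```

{"method": "send_rows", "body": {"increments": [[[-0.754, -0.736, 0, 0, 0, 0], [-0.754, -0.736, 0, 0, 0, 0], [-0.754, -0.736, 0, 0, 0, 0], [-0.754, -0.736, 0, 0, 0, 0], [-0.754, -0.736, 0, 0, 0, 0], [-0.754, -0.736, 0, 0, 0, 0], [-0.754, -0.736, 0, 0, 0, 0], [-0.754, -0.736, 0, 0, 0, 0]]]}}

```text
clock: 3.23
tool_pos: [0.4038, 0.2607, 0.3289]
tcp_rot: [[-0.987, 0.162, 0.0], [0.162, 0.987, 0.0], [-0.0, 0.0, -1.0]]
ft_force: [-0.5, 0.8, 0.2]
gripper_width: 0.0883
```

Run:
```python
from h import *
s=observe();print(np.round(s['q'],1),s['tool_pos'],s['tcp_rot'].round(3),s['clock'])
d=np.array([.555,-.267,.28])-s['tool_pos'];print((s['tcp_rot'].T@d/.03).round(2))
```

```text
[-29.6  22.1 -12.7 106.4   6.   52.1  35.6] [0.40376361 0.26071198 0.32894204] [[-0.987  0.162  0.   ]
 [ 0.162  0.987  0.   ]
 [-0.     0.    -1.   ]] 3.2333
[ -7.83 -16.54   1.63]
```

{"method": "send_rows", "body": {"increments": [[[-0.47, -0.97, 0, 0, 0, 0], [-0.47, -0.97, 0, 0, 0, 0], [-0.47, -0.97, 0, 0, 0, 0], [-0.47, -0.97, 0, 0, 0, 0], [-0.47, -0.97, 0, 0, 0, 0], [-0.47, -0.97, 0, 0, 0, 0], [-0.47, -0.97, 0, 0, 0, 0], [-0.47, -0.97, 0, 0, 0, 0]]]}}

```text
clock: 3.9
tool_pos: [0.4767, 0.0125, 0.3289]
tcp_rot: [[-0.987, 0.162, 0.001], [0.162, 0.987, 0.0], [-0.0, 0.0, -1.0]]
ft_force: [0.9, 0.2, -0.4]
gripper_width: 0.0884
```

{"method": "send_rows", "body": {"increments": [[[-0.47, -0.97, 0, 0, 0, 0], [-0.47, -0.97, 0, 0, 0, 0], [-0.47, -0.97, 0, 0, 0, 0], [-0.47, -0.97, 0, 0, 0, 0], [-0.47, -0.97, 0, 0, 0, 0], [-0.47, -0.97, 0, 0, 0, 0], [-0.47, -0.97, 0, 0, 0, 0], [-0.4, -0.8, 0, 0, 0, 0]]]}}

```text
clock: 4.57
tool_pos: [0.5488, -0.2315, 0.3287]
tcp_rot: [[-0.986, 0.164, 0.0], [0.164, 0.986, -0.001], [-0.0, -0.001, -1.0]]
ft_force: [0.4, -0.7, -0.4]
gripper_width: 0.088
```

{"method": "send_rows", "body": {"increments": [[[-0.3, -0.7, 0, 0, 0, 0], [0, 0, 0.4, 0, 0, 0], [0, 0, 0.4, 0, 0, 0], [0, 0, 0, 0, 0, 0]]]}}

```text
clock: 4.9
tool_pos: [0.5528, -0.2508, 0.3024]
tcp_rot: [[-0.987, 0.163, -0.004], [0.163, 0.987, 0.002], [0.005, 0.001, -1.0]]
ft_force: [-0.9, 1.0, 0.3]
gripper_width: 0.0884
```

```bash
cat > st.py <<'E'
from h import *
import sys
t=np.array([float(a) for a in sys.argv[1:4]])
s=observe();print(s['clock'],np.round(s['q'],1),s['tool_pos'].round(4),'ft',np.round(s['ft_force'],2),'tq',np.round(s['wrist_torque'],2),'w',s['gripper_width'])
print('axes err',s['tcp_rot'].round(4).tolist())
print('to go units',(s['tcp_rot'].T@(t-s['tool_pos'])/.03).round(3))
E
python3 st.py .555 -.267 .214
python3 - <<'E'
from h import *
for n in ['side','top']:
    c=camera(n); cv2.imwrite(f'pics/{n}1.png',cv2.resize(c['image'][100:300,220:440,::-1],None,fx=3,fy=3,interpolation=cv2.INTER_CUBIC))
E
```

```text
4.9 [24.3 34.2 -7.4 88.1  4.9 58.3 96.1] [ 0.5528 -0.2508  0.3024] ft [-0.89  0.97  0.34] tq [-0.    0.03 -0.02] w 0.08838723914115075
axes err [[-0.9866, 0.1632, -0.0043], [0.1632, 0.9866, 0.0018], [0.0045, 0.001, -1.0]]
to go units [-0.174 -0.523  2.944]
```

View pics/side1.png

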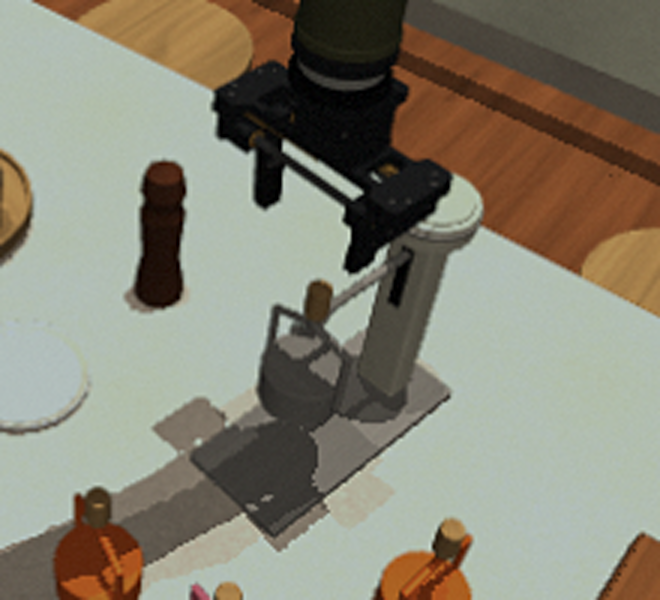

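The gripper hangs above the short's knob (crop 318,300), with the jaws across the arm. I'll align and go down.

{"method": "send_rows", "body": {"increments": [[[-0.17, -0.52, 0.2, 0, 0, 0], [0, 0, 0.6, 0, 0, 0], [0, 0, 0.6, 0, 0, 0], [0, 0, 0.5, 0, 0, 0], [0, 0, 0.3, 0, 0, 0], [0, 0, 0, 0, 0, 0]]]}}

```text
clock: 5.5
tool_pos: [0.5558, -0.2676, 0.237]
tcp_rot: [[-0.987, 0.163, -0.003], [0.163, 0.987, 0.001], [0.003, 0.0, -1.0]]
ft_force: [0.0, 0.9, 0.6]
gripper_width: 0.088
```

```bash
python3 st.py .555 -.267 .214
```

```text
5.5 [25.4 38.9 -7.1 91.2  5.8 50.4 96.8] [ 0.5558 -0.2676  0.237 ] ft [0.05 0.94 0.56] tq [ 0.    0.01 -0.04] w 0.0879727166030604
axes err [[-0.9867, 0.1628, -0.0028], [0.1628, 0.9867, 0.0007], [0.0029, 0.0002, -1.0]]
to go units [0.028 0.014 0.768]
```

{"method": "send_rows", "body": {"increments": [[[0.02, 0.01, 0.35, 0, 0, 0], [0, 0, 0.35, 0, 0, 0], [0, 0, 0.07, 0, 0, 0]]]}}

```text
clock: 5.75
tool_pos: [0.5555, -0.2665, 0.2142]
tcp_rot: [[-0.987, 0.162, -0.002], [0.162, 0.987, 0.001], [0.002, 0.0, -1.0]]
ft_force: [-0.2, -1.1, -0.8]
gripper_width: 0.0883
```

{"method": "send_rows", "body": {"increments": [[[0, 0, 0, 0, 0, 0], [0, 0, 0, 0, 0, 0], [0, 0, 0, 0, 0, 0], [0, 0, 0, 0, 0, 0], [0, 0, 0, 0, 0, 0], [0, 0, 0, 0, 0, 0]]], "fingers": 0, "grip_force": 25}}

```text
clock: 6.25
tool_pos: [0.5563, -0.2667, 0.2159]
tcp_rot: [[-0.987, 0.163, 0.001], [0.163, 0.987, -0.0], [-0.001, -0.0, -1.0]]
ft_force: [0.3, 0.5, 0.2]
gripper_width: 0.0502
```

```bash
python3 st.py .555 -.267 .258
```

```text
6.25 [25.3 40.2 -7.  92.7  6.1 47.4 96.4] [ 0.5563 -0.2667  0.2159] ft [0.33 0.46 0.2 ] tq [-0.05  0.04  0.06] w 0.05016697784188953
axes err [[-0.9867, 0.1625, 0.0005], [0.1625, 0.9867, -0.0001], [-0.0006, -0.0, -1.0]]
to go units [ 0.04  -0.016 -1.404]
```

{"method": "send_rows", "body": {"increments": [[[0, 0, 0, 0, 0, 0], [0, 0, 0, 0, 0, 0], [0, 0, 0, 0, 0, 0], [0, 0, 0, 0, 0, 0], [0, 0, 0, 0, 0, 0], [0, 0, 0, 0, 0, 0]]]}}

```text
clock: 6.75
tool_pos: [0.556, -0.267, 0.2156]
tcp_rot: [[-0.987, 0.163, -0.0], [0.163, 0.987, -0.0], [0.0, -0.0, -1.0]]
ft_force: [0.1, -0.9, 0.5]
gripper_width: 0.0211
```

```bash
python3 st.py .555 -.267 .258
```

```text
6.75 [25.3 40.2 -7.  92.7  6.1 47.4 96.4] [ 0.556  -0.267   0.2156] ft [ 0.06 -0.85  0.47] tq [-0.13  0.04 -0.02] w 0.021055759941832123
axes err [[-0.9867, 0.1628, -0.0001], [0.1628, 0.9867, -0.0003], [0.0001, -0.0003, -1.0]]
to go units [ 0.034 -0.006 -1.414]
```

{"method": "send_rows", "body": {"increments": [[[0, 0, -0.1, 0, 0, 0], [0, 0, -0.2, 0, 0, 0], [0, 0, -0.2, 0, 0, 0], [0, 0, -0.2, 0, 0, 0], [0, 0, -0.25, 0, 0, 0], [0, 0, -0.25, 0, 0, 0], [0, 0, -0.25, 0, 0, 0], [0, 0, 0, 0, 0, 0]]]}}

```text
clock: 7.42
tool_pos: [0.557, -0.2669, 0.261]
tcp_rot: [[-0.987, 0.162, 0.003], [0.162, 0.987, -0.001], [-0.003, -0.0, -1.0]]
ft_force: [0.5, -0.1, -2.6]
gripper_width: 0.0213
```

```bash
python3 st.py .555 -.267 .259
python3 - <<'E'
from h import *
for n in ['side']:
    c=camera(n); cv2.imwrite(f'pics/{n}2.png',cv2.resize(c['image'][150:260,280:390,::-1],None,fx=5,fy=5,interpolation=cv2.INTER_CUBIC))
E
```

```text
7.4167 [25.4 37.3 -7.3 89.8  5.5 53.1 97. ] [ 0.557  -0.2669  0.261 ] ft [ 0.48 -0.11 -2.61] tq [-0.01 -0.17 -0.03] w 0.02131473983669123
axes err [[-0.9867, 0.1625, 0.0028], [0.1625, 0.9867, -0.0009], [-0.003, -0.0005, -1.0]]
to go units [ 0.066 -0.015  0.067]
```

View pics/side2.png

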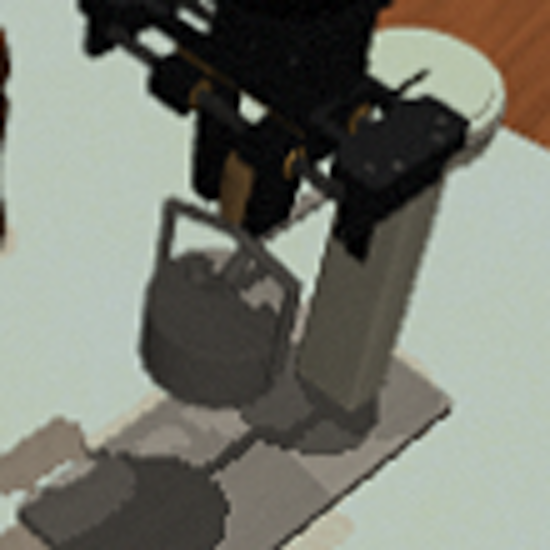

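The side crop shows the short gripped and lifted, with the hook free inside the bail. I'll withdraw along scale -x and refine the plate centre.

{"method": "send_rows", "body": {"increments": [[[0.1, 0, 0.02, 0, 0, 0], [0.3, 0, 0, 0, 0, 0], [0.5, 0, 0, 0, 0, 0], [0.6, 0, 0, 0, 0, 0], [0.6, 0, 0, 0, 0, 0], [0.5, 0, 0, 0, 0, 0], [0.4, 0, 0, 0, 0, 0], [0, 0, 0, 0, 0, 0]]]}}

```text
clock: 8.13
tool_pos: [0.4636, -0.2517, 0.258]
tcp_rot: [[-0.986, 0.164, -0.005], [0.164, 0.986, 0.001], [0.005, 0.0, -1.0]]
ft_force: [-1.6, -0.3, -3.6]
gripper_width: 0.0213
```

```bash
python3 - <<'E'
from h import *
for n in ['side','top']:
    w=np.load(f'{n}_w.npy');P=w.reshape(-1,3)
    m=(np.hypot(P[:,0]-.451,P[:,1]-.003)<.08)&(P[:,2]>.0025)&(P[:,2]<.03)
    Q=P[m,:2]
    # outer boundary radius by centre-angle
    c=np.array([.451,.003])
    for _ in range(5):
        d=Q-c;a=np.arctan2(d[:,1],d[:,0]);r=np.hypot(*d.T)
        b=((a+np.pi)/(2*np.pi)*36).astype(int)%36
        E=np.array([Q[b==k][np.argmax(r[b==k])] for k in range(36)])
        f=circ(E);c=np.array(f[:2])
    print(n,f)
    # new view
for n in ['side','top']:
    c=camera(n);w=cloud(c)
    ds=silhouettes('plate',n)
    for d in ds[:2]:
        Q=w[d['pixels']];print(n,d['conf'],np.nanmedian(Q,0),(np.nanmin(Q,0)+np.nanmax(Q,0))/2)
    cv2.imwrite(f'pics/{n}3.png',cv2.resize(c['image'][:,:,::-1],(800,600)))
E
python3 st.py .451 .003 .259
```

```text
side (np.float64(0.44974556740312077), np.float64(0.0028720935813959514), np.float64(0.07379743537015652))
top (np.float64(0.4506023997877155), np.float64(0.0032641346371140856), np.float64(0.07698083931855601))
side 0.75 [0.45013379 0.00401668 0.00643587] [0.4490104  0.00444092 0.00667367]
side 0.65 [0.60623981 0.30094261 0.07770779] [0.6120102  0.30069799 0.06183364]
top 0.91 [0.44967102 0.00258756 0.00655803] [0.44956035 0.00223749 0.00610466]
top 0.33 [0.4870808  0.27970774 0.11024449] [0.504541   0.29935971 0.12277565]
8.3333 [ 28.3  30.9  -7.8 104.6   5.7  44.9  98.2] [ 0.4685 -0.2521  0.2585] ft [-0.37 -0.07 -2.42] tq [-0.05 -0.03 -0.03] w 0.021294117736909857
axes err [[-0.9868, 0.162, 0.0012], [0.162, 0.9868, -0.0], [-0.0012, 0.0002, -1.0]]
to go units [ 1.953  8.296 -0.019]
```

View pics/side3.png

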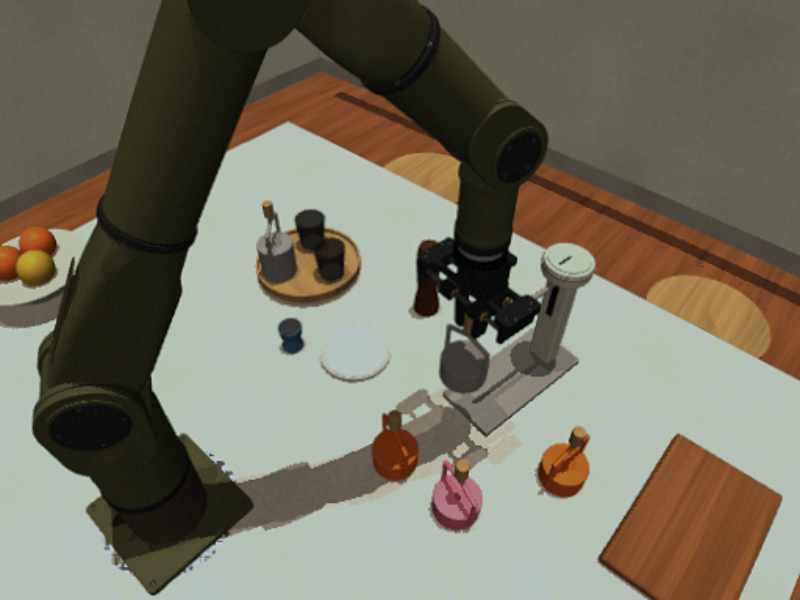

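The short is clear of the hook, hanging at (465,365) in the side view, and the plate is empty at (355,350). I'll carry it over the plate at (0.450, 0.003).

{"method": "send_rows", "body": {"increments": [[[0.08, 0.3, 0, 0, 0, 0], [0.14, 0.6, 0, 0, 0, 0], [0.2, 0.85, 0, 0, 0, 0], [0.21, 0.9, 0, 0, 0, 0], [0.21, 0.9, 0, 0, 0, 0], [0.21, 0.9, 0, 0, 0, 0], [0.21, 0.9, 0, 0, 0, 0], [0.21, 0.9, 0, 0, 0, 0]]]}}

```text
clock: 9.0
tool_pos: [0.4545, -0.0576, 0.2585]
tcp_rot: [[-0.987, 0.162, 0.001], [0.162, 0.987, 0.001], [-0.0, 0.001, -1.0]]
ft_force: [0.7, -0.4, -2.8]
gripper_width: 0.0211
```

{"method": "send_rows", "body": {"increments": [[[0.2, 0.8, 0.3, 0, 0, 0], [0.15, 0.6, 0.5, 0, 0, 0], [0.1, 0.4, 0.7, 0, 0, 0], [0.04, 0.2, 0.7, 0, 0, 0], [0, 0, 0.7, 0, 0, 0], [0, 0, 0.4, 0, 0, 0], [0, 0, 0.2, 0, 0, 0], [0, 0, 0, 0, 0, 0]]]}}

```text
clock: 9.67
tool_pos: [0.4494, 0.0025, 0.1525]
tcp_rot: [[-0.987, 0.162, -0.002], [0.162, 0.987, 0.0], [0.002, 0.0, -1.0]]
ft_force: [-0.3, -0.2, -1.6]
gripper_width: 0.0213
```

```bash
python3 st.py .450 .003 .1205;python3 - <<'E'
from h import *
for n in ['side','top']:
    c=camera(n);w=cloud(c);P=w.reshape(-1,3)
    cv2.imwrite(f'pics/{n}4.png',cv2.resize(c['image'][150:300,140:340,::-1],None,fx=4,fy=4,interpolation=cv2.INTER_CUBIC))
    m=(np.hypot(P[:,0]-.45,P[:,1]-.003)<.06)&(P[:,2]>.03)&(P[:,2]<.09);Q=P[m]
    print(n,len(Q),Q[:,2].min(),circ(Q[:,:2]))
s=observe();print(s['tool_pos'])
E
```

```text
9.6667 [ -3.2  35.9  -4.6 124.1   7.7  20.4  66.5] [0.4494 0.0025 0.1525] ft [-0.26 -0.23 -1.58] tq [-0.    0.02 -0.09] w 0.021312988049054817
axes err [[-0.9869, 0.1615, -0.0017], [0.1615, 0.9869, 0.0003], [0.0017, 0.0, -1.0]]
to go units [-0.02   0.02   1.067]
side 579 0.036042901573410335 (np.float64(0.44450797430477385), np.float64(-0.001979614282349773), np.float64(0.03141273560399481))Traceback (most recent call last):
  File "<stdin>", line 6, in <module>
    return umr_minimum(a, axis, None, out, keepdims, initial, where)
ValueError: zero-size array to reduction operation minimum which has no identity
```

View pics/side4.png

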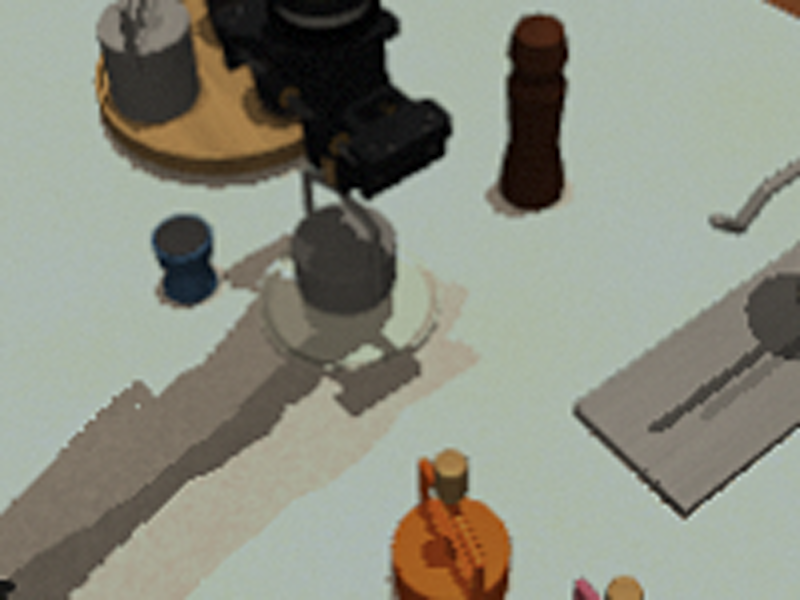

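The side crop shows the short held about 30 mm over the plate. I'll lower it slowly and watch for contact.

{"method": "send_rows", "body": {"increments": [[[0, 0, 0.3, 0, 0, 0], [0, 0, 0.3, 0, 0, 0], [0, 0, 0.2, 0, 0, 0], [0, 0, 0.1, 0, 0, 0], [0, 0, 0, 0, 0, 0]]]}}

```text
clock: 10.18
tool_pos: [0.4497, 0.0018, 0.1265]
tcp_rot: [[-0.987, 0.163, 0.0], [0.163, 0.987, 0.0], [-0.0, 0.0, -1.0]]
ft_force: [0.8, 0.2, -2.8]
gripper_width: 0.0213
```

{"method": "send_rows", "body": {"increments": [[[0, 0, 0.05, 0, 0, 0], [0, 0, 0.05, 0, 0, 0], [0, 0, 0, 0, 0, 0], [0, 0, 0, 0, 0, 0]]]}}

```text
clock: 10.52
tool_pos: [0.4497, 0.0017, 0.1237]
tcp_rot: [[-0.987, 0.163, 0.0], [0.163, 0.987, 0.0], [-0.0, 0.0, -1.0]]
ft_force: [-1.1, -0.4, -3.3]
gripper_width: 0.0212
```

```bash
python3 st.py .450 .003 .1205
```

```text
10.5167 [ -3.9  39.3  -3.5 125.4   8.3  15.5  66. ] [0.4497 0.0017 0.1237] ft [-1.07 -0.39 -3.26] tq [ 0.04 -0.03  0.08] w 0.021179741950702526
axes err [[-0.9867, 0.1626, 0.0003], [0.1626, 0.9867, 0.0001], [-0.0003, 0.0002, -1.0]]
to go units [-0.004  0.043  0.106]
```

{"method": "send_rows", "body": {"increments": [[[0, 0.03, 0.04, 0, 0, 0], [0, 0, 0.03, 0, 0, 0], [0, 0, 0, 0, 0, 0], [0, 0, 0, 0, 0, 0]]]}}

```text
clock: 10.85
tool_pos: [0.4498, 0.0025, 0.1216]
tcp_rot: [[-0.987, 0.163, 0.0], [0.163, 0.987, -0.0], [-0.0, -0.0, -1.0]]
ft_force: [-1.0, -0.9, 2.4]
gripper_width: 0.0212
```

{"method": "send_rows", "body": {"increments": [[[0, 0, 0.02, 0, 0, 0], [0, 0, 0.02, 0, 0, 0], [0, 0, 0, 0, 0, 0], [0, 0, 0, 0, 0, 0]]]}}

```text
clock: 11.18
tool_pos: [0.4496, 0.0023, 0.1214]
tcp_rot: [[-0.987, 0.163, 0.001], [0.163, 0.987, -0.0], [-0.001, -0.0, -1.0]]
ft_force: [-2.6, -1.0, 15.8]
gripper_width: 0.0212
```

```bash
python3 st.py .450 .003 .1205
```

```text
11.1833 [ -4.1  39.5  -3.4 125.5   8.4  15.1  65.9] [0.4496 0.0023 0.1214] ft [-2.64 -1.01 15.76] tq [-0.16  0.57 -0.01] w 0.02124260177726149
axes err [[-0.9866, 0.1629, 0.001], [0.1629, 0.9866, -0.0005], [-0.001, -0.0003, -1.0]]
to go units [-0.008  0.027  0.031]
```

Contact is firm. I'll back off 1 mm, release and rise.

{"method": "send_rows", "body": {"increments": [[[0, 0, -0.03, 0, 0, 0], [0, 0, 0, 0, 0, 0]]]}}

```text
clock: 11.35
tool_pos: [0.4497, 0.0024, 0.1215]
tcp_rot: [[-0.987, 0.163, 0.0], [0.163, 0.987, -0.0], [-0.0, -0.0, -1.0]]
ft_force: [-1.5, -1.0, 6.4]
gripper_width: 0.0215
```

{"method": "send_rows", "body": {"increments": [[[0, 0, 0, 0, 0, 0], [0, 0, 0, 0, 0, 0], [0, 0, 0, 0, 0, 0], [0, 0, 0, 0, 0, 0], [0, 0, 0, 0, 0, 0], [0, 0, 0, 0, 0, 0]]], "fingers": 0.7}}

```text
clock: 11.85
tool_pos: [0.4497, 0.0027, 0.121]
tcp_rot: [[-0.987, 0.162, -0.0], [0.162, 0.987, 0.0], [0.0, 0.0, -1.0]]
ft_force: [-0.4, -0.3, 0.2]
gripper_width: 0.0591
```

{"method": "send_rows", "body": {"increments": [[[0, 0, -0.3, 0, 0, 0], [0, 0, -0.6, 0, 0, 0], [0, 0, -1, 0, 0, 0], [0, 0, -1, 0, 0, 0], [0, 0, -1, 0, 0, 0], [0, 0, -1, 0, 0, 0], [0, 0, -0.6, 0, 0, 0], [0, 0, -0.3, 0, 0, 0]]]}}

```text
clock: 12.52
tool_pos: [0.4507, 0.0027, 0.2977]
tcp_rot: [[-0.987, 0.163, 0.005], [0.163, 0.987, 0.0], [-0.004, 0.001, -1.0]]
ft_force: [-0.1, -0.6, -0.4]
gripper_width: 0.0614
```

```bash
python3 st.py .494 .286 .30;python3 - <<'E'
from h import *
for n in ['side','top']:
    c=camera(n);w=cloud(c);P=w.reshape(-1,3)
    cv2.imwrite(f'pics/{n}5.png',cv2.resize(c['image'][100:250,140:340,::-1] if n=='side' else c['image'][100:250,90:290,::-1],None,fx=4,fy=4,interpolation=cv2.INTER_CUBIC))
    for z0,z1 in [(.045,.058),(.145,.158)]:
        m=(np.hypot(P[:,0]-.45,P[:,1]-.003)<.05)&(P[:,2]>z0)&(P[:,2]<z1);Q=P[m]
        if len(Q): print(n,z0,len(Q),(Q.min(0)+Q.max(0))/2,np.ptp(Q,axis=0))
E
```

```text
12.5167 [ -0.7  21.6  -7.8 114.1   4.1  44.3  69.7] [0.4507 0.0027 0.2977] ft [-0.06 -0.57 -0.44] tq [0.01 0.   0.04] w 0.061442570414182114
axes err [[-0.9867, 0.1627, 0.0046], [0.1627, 0.9867, 0.0004], [-0.0045, 0.0012, -1.0]]
to go units [ 0.113  9.554 -0.065]
side 0.045 375 [4.48120745e-01 2.77775727e-04 5.14218127e-02] [0.07979747 0.08648789 0.01244863]
side 0.145 39 [0.44881974 0.00155258 0.15034981] [0.02112995 0.01998193 0.0095737 ]
```

View pics/side5.png

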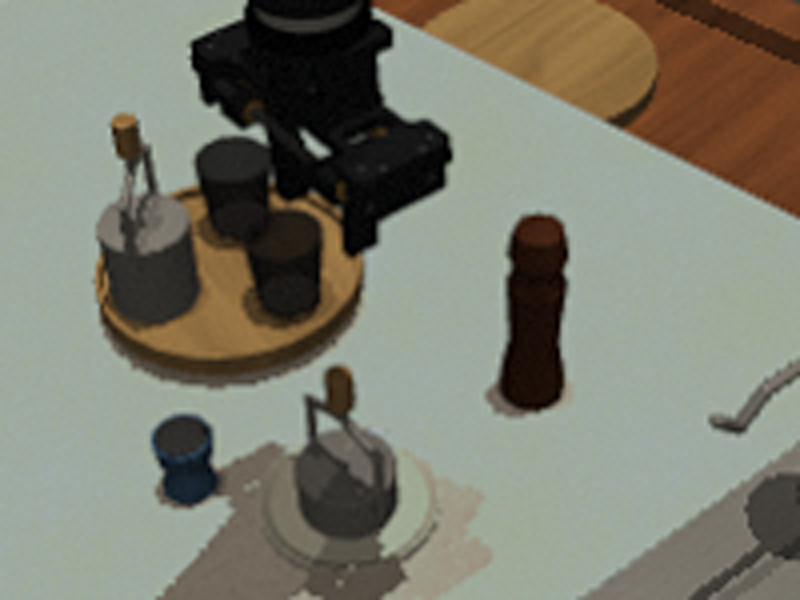

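View pics/top5.png

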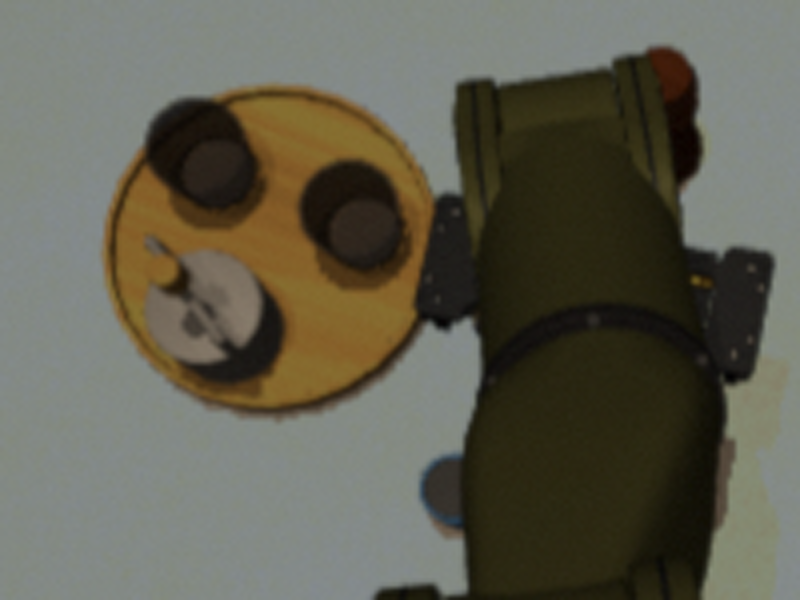

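The side crop shows the short standing upright on the plate at crop (345,500), well centred and knob up. The top crop shows the tall's bail running from (150,240) to (228,348), about 36-37° in the world. I'll go to the tall now.

{"method": "send_rows", "body": {"increments": [[[0, 0.3, 0, 0, 0, 0], [0, 0.7, 0, 0, 0, 0], [0, 0.95, 0, 0, 0, 0], [0, 1, 0, 0, 0, 0], [0, 1, 0, 0, 0, 0], [0, 1, 0, 0, 0, 0], [0, 1, 0, 0, 0, 0], [0, 1, 0, 0, 0, 0]]], "fingers": 1}}

```text
clock: 13.28
tool_pos: [0.4826, 0.2103, 0.2934]
tcp_rot: [[-0.987, 0.162, -0.003], [0.162, 0.987, -0.001], [0.003, -0.002, -1.0]]
ft_force: [0.1, -0.1, -0.0]
gripper_width: 0.0879
```

{"method": "send_rows", "body": {"increments": [[[0.1, 1, 0, 0, 0, 0], [0, 0.8, 0, 0, 0, 0], [0, 0.5, 0, 0, 0, 0.4], [0, 0.3, 0, 0, 0, 0.8], [0, 0, 0, 0, 0, 1], [0, 0, 0, 0, 0, 1], [0, 0, 0, 0, 0, 1], [0, 0, 0, 0, 0, 1]]]}}

```text
clock: 13.95
tool_pos: [0.4924, 0.2863, 0.2931]
tcp_rot: [[-0.814, 0.581, -0.003], [0.581, 0.814, -0.002], [0.001, -0.003, -1.0]]
ft_force: [-0.1, -0.0, -0.2]
gripper_width: 0.088
```

{"method": "send_rows", "body": {"increments": [[[0, 0, 0, 0, 0, 1], [0, 0, 0, 0, 0, 1], [0, 0, 0, 0, 0, 1], [0, 0, 0, 0, 0, 0.58], [0, 0, 0, 0, 0, 0], [0, 0, 0, 0, 0, 0]]]}}

```text
clock: 14.45
tool_pos: [0.4927, 0.2861, 0.2937]
tcp_rot: [[-0.6, 0.8, -0.002], [0.8, 0.6, -0.001], [0.0, -0.003, -1.0]]
ft_force: [0.5, 0.0, 0.4]
gripper_width: 0.0881
```

```bash
python3 st.py .494 .286 .185
```

```text
14.45 [-37.9  31.5   5.1  95.8  -3.4  52.9   5.4] [0.4927 0.2861 0.2937] ft [0.47 0.04 0.39] tq [-0.04  0.02  0.  ] w 0.08805466696408484
axes err [[-0.6002, 0.7998, -0.0021], [0.7998, 0.6002, -0.0014], [0.0001, -0.0026, -1.0]]
to go units [-0.03   0.041  3.623]
```

{"method": "send_rows", "body": {"increments": [[[-0.03, 0.04, 0.3, 0, 0, 0], [0, 0, 0.7, 0, 0, 0], [0, 0, 0.6, 0, 0, 0], [0, 0, 0.3, 0, 0, 0], [0, 0, 0, 0, 0, 0]]]}}

```text
clock: 14.87
tool_pos: [0.4936, 0.2849, 0.2355]
tcp_rot: [[-0.599, 0.801, -0.005], [0.801, 0.599, -0.003], [0.001, -0.005, -1.0]]
ft_force: [0.5, 0.5, -0.3]
gripper_width: 0.0883
```

```bash
python3 st.py .494 .286 .185;python3 - <<'E'
from h import *
for n in ['side','top']:
    c=camera(n)
    cv2.imwrite(f'pics/{n}6.png',cv2.resize(c['image'][70:220,100:300,::-1] ,None,fx=4,fy=4,interpolation=cv2.INTER_CUBIC))
E
```

```text
14.8667 [-37.3  35.6   4.5  99.9  -3.7  45.    5.8] [0.4936 0.2849 0.2355] ft [ 0.47  0.5  -0.34] tq [-0.12  0.08  0.01] w 0.08827277959894966
axes err [[-0.5988, 0.8009, -0.0045], [0.8009, 0.5988, -0.0027], [0.0005, -0.0053, -1.0]]
to go units [0.02  0.041 1.682]
```

View pics/side6.png

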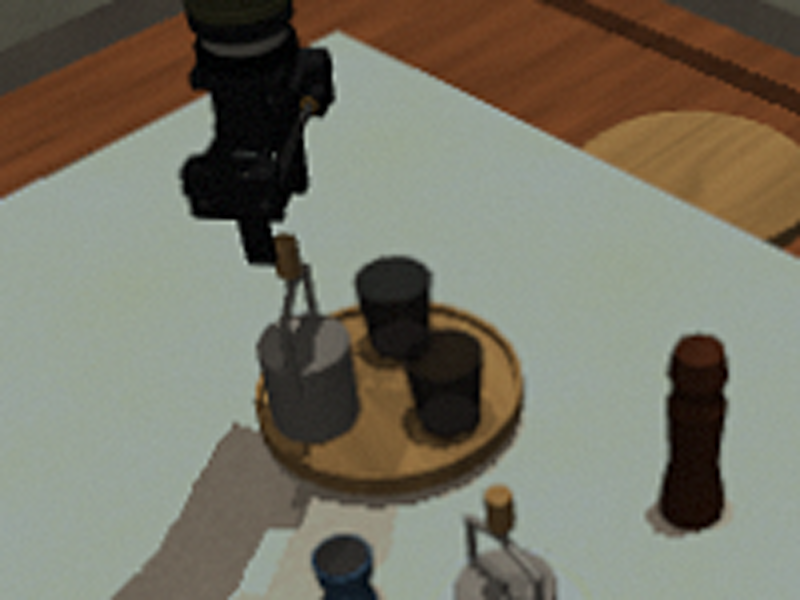

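```bash
python3 - <<'E'
from h import *
c=camera('side');s=observe();p=s['tool_pos'];y=s['tcp_rot'][:,1]
for q in [p,p+.05*y,p-.05*y,np.array([.494,.286,.218])]: print((proj(c,q)[0]-[100,70])*4)
w=cloud(c);P=w.reshape(-1,3)
cu=w[70+55:70+72,100+66:100+78].reshape(-1,3);m=(cu[:,2]>.195)&(cu[:,2]<.222);Q=cu[m];print(len(Q),(Q.min(0)+Q.max(0))/2,np.median(Q,0),np.ptp(Q,axis=0))
E
python3 st.py .494 .286 .185
```

```text
[278.63706818 215.73503979]
[293.51746079 180.21096884]
[262.8795667  253.47926205]
[281.08398775 237.62894302]
46 [0.49312449 0.28322815 0.20672166] [0.49162284 0.27900268 0.21156149] [0.01816309 0.01844819 0.02298928]
15.0167 [-37.3  35.3   4.5  99.6  -3.7  45.1   5.8] [0.4956 0.286  0.2386] ft [ 0.07  0.34 -0.77] tq [-0.02  0.01  0.02] w 0.08845424302600075
axes err [[-0.5984, 0.8012, 0.0009], [0.8012, 0.5984, 0.0007], [0.0, 0.0011, -1.0]]
to go units [ 0.033 -0.044  1.787]
```

Positions agree within the calibration error. I'll descend and close.

{"method": "send_rows", "body": {"increments": [[[0, -0.04, 0.5, 0, 0, 0], [0, 0, 0.6, 0, 0, 0], [0, 0, 0.4, 0, 0, 0], [0, 0, 0.2, 0, 0, 0], [0, 0, 0.08, 0, 0, 0], [0, 0, 0, 0, 0, 0]]]}}

```text
clock: 15.52
tool_pos: [0.4945, 0.2852, 0.1851]
tcp_rot: [[-0.598, 0.801, 0.001], [0.801, 0.598, 0.0], [0.0, 0.001, -1.0]]
ft_force: [0.7, -1.1, -0.0]
gripper_width: 0.088
```

{"method": "send_rows", "body": {"increments": [[[0, 0, 0, 0, 0, 0], [0, 0, 0, 0, 0, 0], [0, 0, 0, 0, 0, 0], [0, 0, 0, 0, 0, 0], [0, 0, 0, 0, 0, 0], [0, 0, 0, 0, 0, 0], [0, 0, 0, 0, 0, 0], [0, 0, 0, 0, 0, 0]]], "fingers": 0, "grip_force": 30}}

```text
clock: 16.18
tool_pos: [0.4941, 0.285, 0.1847]
tcp_rot: [[-0.598, 0.801, 0.0], [0.801, 0.598, 0.0], [0.0, 0.0, -1.0]]
ft_force: [0.0, 0.1, 0.5]
gripper_width: 0.0369
```

{"method": "send_rows", "body": {"increments": [[[0, 0, 0, 0, 0, 0], [0, 0, 0, 0, 0, 0], [0, 0, 0, 0, 0, 0], [0, 0, 0, 0, 0, 0]]]}}

```text
clock: 16.52
tool_pos: [0.4947, 0.2854, 0.1849]
tcp_rot: [[-0.598, 0.801, 0.001], [0.801, 0.598, 0.001], [-0.0, 0.002, -1.0]]
ft_force: [1.5, 1.1, -0.8]
gripper_width: 0.0209
```

```bash
python3 st.py .494 .286 .185;python3 - <<'E'
from h import *
for n in ['side','top']:
    c=camera(n)
    cv2.imwrite(f'pics/{n}7.png',cv2.resize(c['image'][70:220,100:300,::-1] ,None,fx=4,fy=4,interpolation=cv2.INTER_CUBIC))
E
```

```text
16.5167 [-36.9  39.4   3.9 102.9  -4.1  37.7   6.1] [0.4947 0.2854 0.1849] ft [ 1.49  1.09 -0.78] tq [ 0.19 -0.34  0.02] w 0.020861427573275925
axes err [[-0.5983, 0.8013, 0.0012], [0.8013, 0.5983, 0.0009], [-0.0, 0.0015, -1.0]]
to go units [ 0.029 -0.008 -0.004]
```

View pics/side7.png

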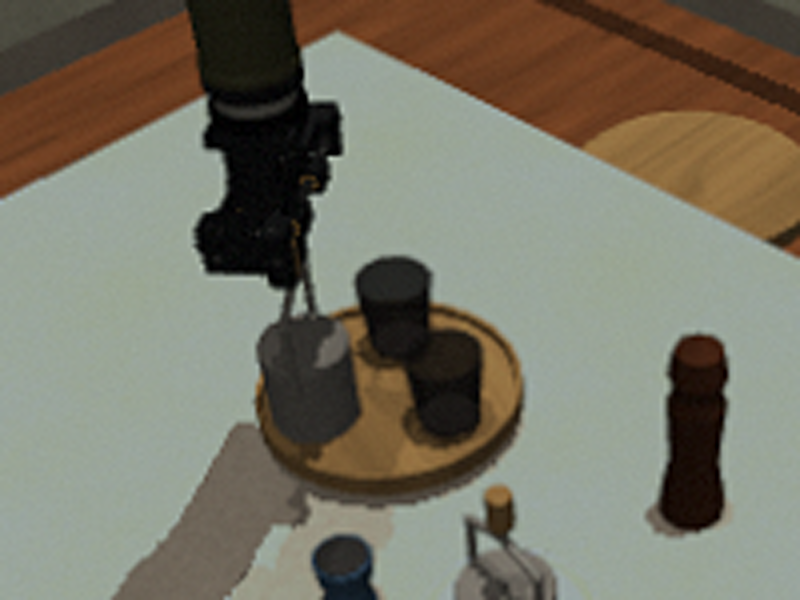

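The tall's knob is gripped (21 mm opening). I'll lift it straight up and check nothing came along.

{"method": "send_rows", "body": {"increments": [[[0, 0, -0.1, 0, 0, 0], [0, 0, -0.3, 0, 0, 0], [0, 0, -0.5, 0, 0, 0], [0, 0, -0.8, 0, 0, 0], [0, 0, -1, 0, 0, 0], [0, 0, -1, 0, 0, 0], [0, 0, -1, 0, 0, 0], [0, 0, -0.8, 0, 0, 0]]]}}

```text
clock: 17.28
tool_pos: [0.4935, 0.2844, 0.352]
tcp_rot: [[-0.598, 0.801, -0.0], [0.801, 0.598, -0.0], [0.0, -0.0, -1.0]]
ft_force: [0.8, 0.4, -3.9]
gripper_width: 0.0212
```

{"method": "send_rows", "body": {"increments": [[[0, 0, -0.4, 0, 0, 0], [0, 0, 0, 0, 0, -0.3], [0, 0, 0, 0, 0, -0.6], [0, 0, 0, 0, 0, -0.9], [0, 0, 0, 0, 0, -1], [0, 0, 0, 0, 0, -1], [0, 0, 0, 0, 0, -1], [0, 0, 0, 0, 0, -1]]]}}

```text
clock: 17.95
tool_pos: [0.4928, 0.284, 0.36]
tcp_rot: [[-0.914, 0.406, -0.004], [0.406, 0.914, -0.003], [0.002, -0.004, -1.0]]
ft_force: [-0.4, 0.2, -3.9]
gripper_width: 0.0211
```

{"method": "send_rows", "body": {"increments": [[[0, 0, 0, 0, 0, -1], [0, 0, 0, 0, 0, -0.9], [0, 0, 0, 0, 0, -0.7], [0, 0, 0, 0, 0, -0.38], [0, 0, 0, 0, 0, 0], [0, 0, 0, 0, 0, 0]]]}}

```text
clock: 18.45
tool_pos: [0.4933, 0.2842, 0.3604]
tcp_rot: [[-0.987, 0.163, -0.003], [0.163, 0.987, -0.002], [0.002, -0.002, -1.0]]
ft_force: [0.7, -0.6, -4.8]
gripper_width: 0.0213
```

```bash
python3 st.py .471 -.253 .36;python3 - <<'E'
from h import *
for n in ['side','top']:
    c=camera(n);w=cloud(c);P=w.reshape(-1,3)
    cv2.imwrite(f'pics/{n}8.png',cv2.resize(c['image'][40:240,60:320,::-1] ,None,fx=3,fy=3,interpolation=cv2.INTER_CUBIC))
    np.save(f'{n}_w8.npy',w)
E
```

```text
18.45 [-30.9  27.8  -6.1  89.5   3.2  63.1  42.9] [0.4933 0.2842 0.3604] ft [ 0.74 -0.61 -4.8 ] tq [ 0.05 -0.03 -0.03] w 0.021266926630487598
axes err [[-0.9866, 0.1629, -0.0027], [0.1629, 0.9866, -0.0018], [0.0024, -0.0022, -1.0]]
to go units [ -2.186 -17.789   0.049]
```

View pics/side8.png

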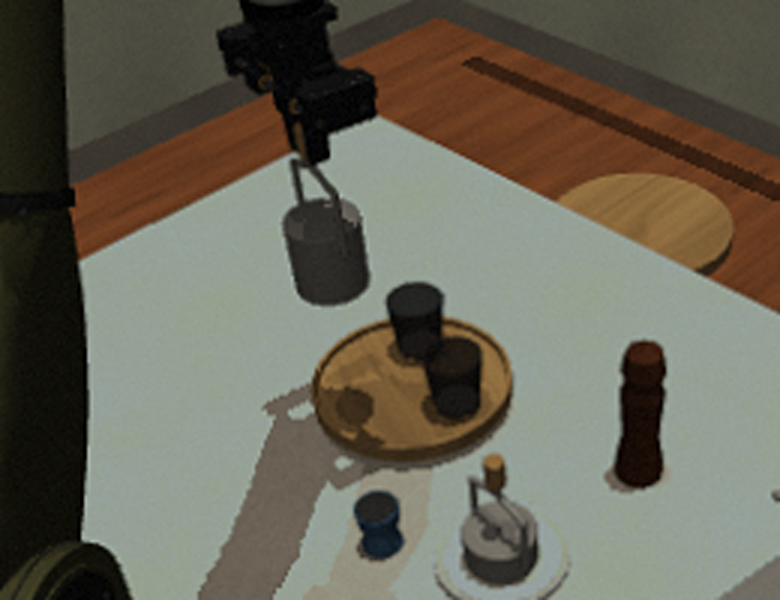

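The side crop shows the tall held upright at (328,250), with the cups still on the caddy. I'll carry it high to in front of the hook.

{"method": "send_rows", "body": {"increments": [[[0, -0.3, 0, 0, 0, 0], [-0.1, -0.6, 0, 0, 0, 0], [-0.12, -0.9, 0, 0, 0, 0], [-0.12, -1, 0, 0, 0, 0], [-0.12, -1, 0, 0, 0, 0], [-0.12, -1, 0, 0, 0, 0], [-0.12, -1, 0, 0, 0, 0], [-0.12, -1, 0, 0, 0, 0]]]}}

```text
clock: 19.22
tool_pos: [0.4845, 0.0776, 0.3618]
tcp_rot: [[-0.987, 0.163, -0.0], [0.163, 0.987, -0.0], [-0.0, -0.0, -1.0]]
ft_force: [0.4, -0.0, -4.4]
gripper_width: 0.0214
```

{"method": "send_rows", "body": {"increments": [[[-0.12, -1, 0, 0, 0, 0], [-0.12, -1, 0, 0, 0, 0], [-0.12, -1, 0, 0, 0, 0], [-0.12, -1, 0, 0, 0, 0], [-0.12, -1, 0, 0, 0, 0], [-0.12, -1, 0, 0, 0, 0], [-0.12, -1, 0, 0, 0, 0], [-0.12, -1, 0, 0, 0, 0]]]}}

```text
clock: 19.88
tool_pos: [0.4736, -0.1637, 0.3619]
tcp_rot: [[-0.987, 0.163, -0.0], [0.163, 0.987, -0.0], [0.0, -0.0, -1.0]]
ft_force: [1.0, 0.2, -4.7]
gripper_width: 0.0212
```

{"method": "send_rows", "body": {"increments": [[[-0.12, -0.9, 0, 0, 0, 0], [-0.1, -0.7, 0, 0, 0, 0], [-0.1, -0.5, 0, 0, 0, 0], [0, -0.3, 0, 0, 0, 0], [0, 0, 0, 0, 0, 0], [0, 0, 0, 0, 0, 0], [0, 0, 0, 0, 0, 0], [0, 0, 0, 0, 0, 0]]]}}

```text
clock: 20.55
tool_pos: [0.4727, -0.2327, 0.3617]
tcp_rot: [[-0.987, 0.16, 0.0], [0.16, 0.987, 0.001], [0.0, 0.001, -1.0]]
ft_force: [0.7, 1.3, -4.9]
gripper_width: 0.021
```

```bash
python3 st.py .471 -.253 .261;python3 - <<'E'
from h import *
for n in ['side','top']:
    c=camera(n);w=cloud(c);P=w.reshape(-1,3)
    cv2.imwrite(f'pics/{n}9.png',cv2.resize(c['image'][110:290,210:400,::-1] ,None,fx=3,fy=3,interpolation=cv2.INTER_CUBIC))
    np.save(f'{n}_w9.npy',w)
    p=observe()['tool_pos']
    print(n,'tool',p)
    for z0,z1 in [(.2,.28),(.28,.29)]:
        m=(np.hypot(P[:,0]-p[0],P[:,1]-p[1])<.06)&(P[:,2]>z0)&(P[:,2]<z1);Q=P[m]
        if len(Q): print(z0,len(Q),Q.min(0).round(3),Q.max(0).round(3))
    # hook arm tip
    m=(P[:,2]>.17)&(P[:,2]<.235)&(P[:,0]>.51)&(P[:,0]<.65)&(abs(P[:,1]+.275)<.03);Q=P[m]
    if len(Q): print('hook',len(Q),Q.min(0),Q.max(0)); print(Q[np.argsort(Q[:,0])][:12].round(4))
E
```

```text
20.55 [ 21.7  23.8  -0.7  96.6   0.3  59.6 101.7] [ 0.4727 -0.2327  0.3617] ft [ 0.7   1.3  -4.92] tq [ 0.01  0.01 -0.03] w 0.021004471110307277
axes err [[-0.9871, 0.1601, 0.0001], [0.1601, 0.9871, 0.0011], [0.0, 0.0011, -1.0]]
to go units [-0.052 -0.681  3.357]
side tool [ 0.47272234 -0.23288608  0.36174114]
0.2 621 [ 0.43  -0.276  0.201] [ 0.485 -0.198  0.28 ]
0.28 630 [ 0.429 -0.276  0.28 ] [ 0.509 -0.189  0.29 ]
hook 158 [ 0.52694249 -0.2896846   0.20588548] [ 0.64924267 -0.25969492  0.23246833]
[[ 0.5269 -0.2615  0.2279]
 [ 0.5277 -0.2644  0.2256]
 [ 0.5278 -0.2638  0.2288]
 [ 0.5279 -0.2671  0.2274]
 [ 0.5283 -0.2663  0.2303]
 [ 0.5292 -0.2626  0.2306]
 [ 0.5294 -0.2597  0.2284]
 [ 0.5298 -0.2689  0.2272]
 [ 0.5307 -0.2646  0.2309]
 [ 0.5315 -0.2675  0.2285]
 [ 0.5321 -0.2606  0.2306]
 [ 0.5332 -0.2628  0.2313]]
top tool [ 0.47265316 -0.23313919  0.36173395]
0.2 52 [ 0.45  -0.197  0.206] [ 0.481 -0.187  0.28 ]
0.28 54 [ 0.45  -0.209  0.282] [ 0.499 -0.187  0.29 ]
```

View pics/side9.png

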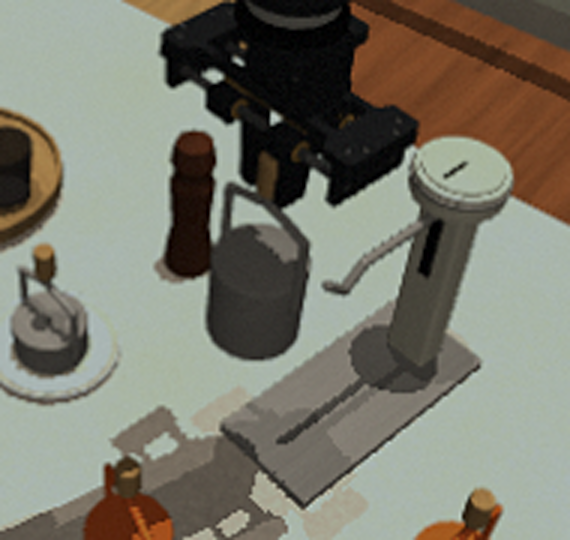

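The side crop shows the tall upright in front of the empty hook, whose tip is at (330,288). The tip measures (0.5315, -0.2635), top 0.231, so the seat is at (0.555, -0.267), matching the earlier figure. I'll align and lower in front of the tip.

{"method": "send_rows", "body": {"increments": [[[0, -0.3, 0.2, 0, 0, 0], [-0.05, -0.3, 0.5, 0, 0, 0], [0, -0.08, 0.7, 0, 0, 0], [0, 0, 0.7, 0, 0, 0], [0, 0, 0.6, 0, 0, 0], [0, 0, 0.4, 0, 0, 0], [0, 0, 0.2, 0, 0, 0], [0, 0, 0, 0, 0, 0]]]}}

```text
clock: 21.32
tool_pos: [0.4697, -0.2547, 0.2612]
tcp_rot: [[-0.987, 0.162, -0.003], [0.162, 0.987, 0.001], [0.003, 0.001, -1.0]]
ft_force: [-0.3, -0.2, -4.8]
gripper_width: 0.0211
```

{"method": "send_rows", "body": {"increments": [[[0, 0, 0, 0, 0, 0], [0, 0, 0, 0, 0, 0]]]}}

```text
clock: 21.48
tool_pos: [0.4713, -0.2552, 0.2635]
tcp_rot: [[-0.987, 0.163, 0.002], [0.163, 0.987, -0.001], [-0.002, -0.001, -1.0]]
ft_force: [0.7, 0.1, -4.2]
gripper_width: 0.0215
```

```bash
python3 st.py .471 -.253 .261;python3 - <<'E'
from h import *
n='side'
c=camera(n);w=cloud(c);P=w.reshape(-1,3)
cv2.imwrite(f'pics/{n}10.png',cv2.resize(c['image'][140:270,260:390,::-1] ,None,fx=4.5,fy=4.5,interpolation=cv2.INTER_CUBIC))
p=observe()['tool_pos']
m=(np.hypot(P[:,0]-p[0],P[:,1]-p[1])<.05)&(P[:,2]>p[2]-.055)&(P[:,2]<p[2]-.012);Q=P[m]
print('bail',len(Q),cv2.fitLine(Q[:,:2].astype(np.float32),cv2.DIST_HUBER,0,.01,.01).ravel(),Q.min(0),Q.max(0))
m=(np.hypot(P[:,0]-p[0],P[:,1]-p[1])<.06)&(P[:,2]>p[2]-.08)&(P[:,2]<p[2]-.068);Q=P[m]
print('lid',len(Q),cv2.minEnclosingCircle((Q[:,:2]*1000).astype(np.float32)),np.median(Q[:,2]),p)
E
```

```text
21.4833 [ 24.   30.7  -0.8 103.8   0.6  45.4 103.6] [ 0.4713 -0.2552  0.2635] ft [ 0.65  0.06 -4.16] tq [ 0.   -0.09  0.03] w 0.02152892147763435
axes err [[-0.9867, 0.1626, 0.0019], [0.1626, 0.9867, -0.0009], [-0.002, -0.0006, -1.0]]
to go units [0.023 0.071 0.084]
bail 138 [ 0.14794448  0.9889957   0.46722487 -0.25364196] [ 0.45862596 -0.29937776  0.20872599] [ 0.47761323 -0.21026235  0.25099137]
lid 578 ((466.89862060546875, -255.42657470703125), 43.172630310058594) 0.18953602880482912 [ 0.47136885 -0.25515264  0.2636454 ]
```

View pics/side10.png

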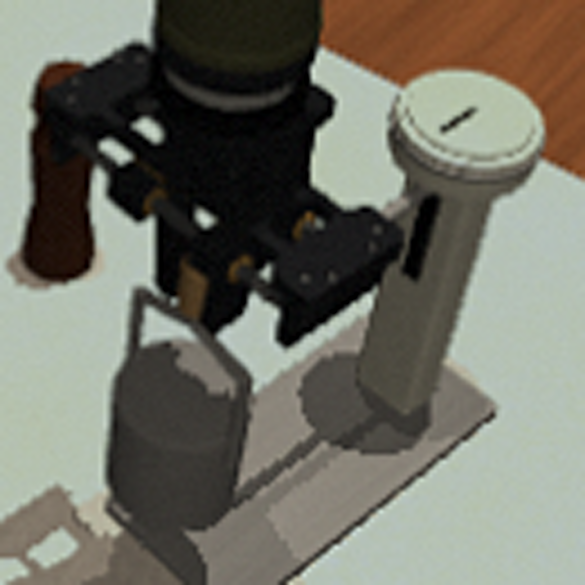

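The bail is at 81.5° against 80.7° for the scale's y axis, which is a good fit. The lid at 0.1895 clears the hook's bottom at 0.200, and the bar is above the tip. I'll advance over the hook.

{"method": "send_rows", "body": {"increments": [[[-0.1, 0.03, 0.05, 0, 0, 0], [-0.2, 0.03, 0, 0, 0, 0], [-0.3, 0, 0, 0, 0, 0], [-0.35, 0, 0, 0, 0, 0], [-0.35, 0, 0, 0, 0, 0], [-0.35, 0, 0, 0, 0, 0], [-0.35, 0, 0, 0, 0, 0], [-0.3, 0, 0, 0, 0, 0]]]}}

```text
clock: 22.2
tool_pos: [0.5409, -0.2641, 0.2612]
tcp_rot: [[-0.987, 0.162, 0.001], [0.162, 0.987, -0.0], [-0.001, 0.0, -1.0]]
ft_force: [-0.0, -0.9, -4.2]
gripper_width: 0.0213
```

{"method": "send_rows", "body": {"increments": [[[-0.25, 0, 0, 0, 0, 0], [-0.2, 0, 0, 0, 0, 0], [-0.1, 0, 0, 0, 0, 0], [0, 0, 0, 0, 0, 0], [0, 0, 0, 0, 0, 0], [0, 0, 0, 0, 0, 0]]]}}

```text
clock: 22.7
tool_pos: [0.5546, -0.2669, 0.2611]
tcp_rot: [[-0.987, 0.163, -0.001], [0.163, 0.987, 0.0], [0.001, 0.0, -1.0]]
ft_force: [-0.3, 0.2, -4.8]
gripper_width: 0.0215
```

```bash
python3 st.py .557 -.267 .231;python3 - <<'E'
from h import *
n='side'
c=camera(n);w=cloud(c);P=w.reshape(-1,3)
cv2.imwrite(f'pics/{n}11.png',cv2.resize(c['image'][150:250,290:390,::-1] ,None,fx=5.8,fy=5.8,interpolation=cv2.INTER_CUBIC))
E
```

```text
22.7 [ 21.6  37.1  -0.4  90.2   0.3  52.7 101.8] [ 0.5546 -0.2669  0.2611] ft [-0.27  0.16 -4.84] tq [-0.    0.07 -0.06] w 0.021462776848978377
axes err [[-0.9867, 0.1628, -0.001], [0.1628, 0.9867, 0.0002], [0.001, 0.0001, -1.0]]
to go units [-0.08   0.009  1.004]
```

View pics/side11.png

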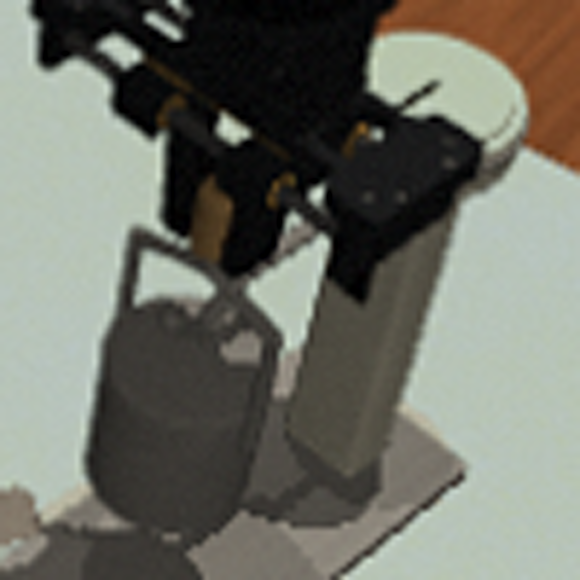

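The hook lies inside the bail, under the bar and above the lid, at crop (215,310). I'll lower it slowly.

{"method": "send_rows", "body": {"increments": [[[-0.06, 0, 0.06, 0, 0, 0], [-0.02, 0, 0.14, 0, 0, 0], [0, 0, 0.15, 0, 0, 0], [0, 0, 0.15, 0, 0, 0], [0, 0, 0.15, 0, 0, 0], [0, 0, 0.12, 0, 0, 0], [0, 0, 0.08, 0, 0, 0], [0, 0, 0, 0, 0, 0]]]}}

```text
clock: 23.42
tool_pos: [0.5572, -0.2671, 0.2349]
tcp_rot: [[-0.987, 0.162, -0.001], [0.162, 0.987, 0.001], [0.001, 0.0, -1.0]]
ft_force: [-0.2, 1.0, -4.6]
gripper_width: 0.0208
```

{"method": "send_rows", "body": {"increments": [[[0, 0, 0.08, 0, 0, 0], [0, 0, 0.08, 0, 0, 0], [0, 0, 0.08, 0, 0, 0], [0, 0, 0.08, 0, 0, 0], [0, 0, 0.08, 0, 0, 0], [0, 0, 0, 0, 0, 0], [0, 0, 0, 0, 0, 0]]]}}

```text
clock: 24.0
tool_pos: [0.5578, -0.2674, 0.2237]
tcp_rot: [[-0.987, 0.163, 0.0], [0.163, 0.987, -0.0], [-0.0, -0.0, -1.0]]
ft_force: [-0.2, 0.2, -2.4]
gripper_width: 0.0212
```

```bash
python3 st.py .557 -.267 .205;python3 - <<'E'
from h import *
n='side'
c=camera(n);w=cloud(c);P=w.reshape(-1,3)
cv2.imwrite(f'pics/{n}12.png',cv2.resize(c['image'][150:250,290:390,::-1] ,None,fx=5.8,fy=5.8,interpolation=cv2.INTER_CUBIC))
for i in range(4):
    camera('top');print(observe()['ft_force'],observe()['wrist_torque'])
E
```

```text
24.0 [ 21.6  39.7  -0.5  92.2   0.4  48.1 101.6] [ 0.5578 -0.2674  0.2237] ft [-0.17  0.19 -2.39] tq [-0.02 -0.06  0.03] w 0.02116521891044516
axes err [[-0.9867, 0.1625, 0.0003], [0.1625, 0.9867, -0.0001], [-0.0003, -0.0001, -1.0]]
to go units [0.027 0.008 0.625]
[-0.61442834 -0.4217806  -4.02213197] [ 0.03091908 -0.02158307 -0.00140777]
[ 0.51082571  0.34410568 -2.73243866] [-0.07963344 -0.01692626  0.01007068]
[ 0.49340057  0.2936654  -2.47521683] [-0.11248778  0.0063775   0.03256064]
[ 0.17623765 -1.30089419 -3.46843903] [-0.09030127 -0.02822454  0.02229578]
```

View pics/side12.png

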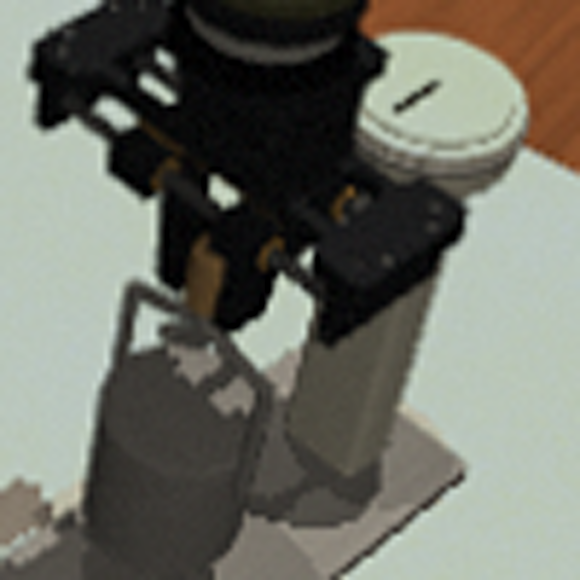

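Mean lift is about 3.1 N of 4.5 N at 7 mm dip, which agrees with the spring. The remaining dip is about 20 mm.

{"method": "send_rows", "body": {"increments": [[[0, 0, 0.06, 0, 0, 0], [0, 0, 0.08, 0, 0, 0], [0, 0, 0.08, 0, 0, 0], [0, 0, 0.08, 0, 0, 0], [0, 0, 0.08, 0, 0, 0], [0, 0, 0.08, 0, 0, 0], [0, 0, 0.08, 0, 0, 0], [0, 0, 0.06, 0, 0, 0]]]}}

```text
clock: 24.92
tool_pos: [0.5578, -0.2673, 0.2055]
tcp_rot: [[-0.987, 0.163, 0.0], [0.163, 0.987, -0.0], [-0.0, -0.0, -1.0]]
ft_force: [0.5, -0.6, -0.3]
gripper_width: 0.0212
```

{"method": "send_rows", "body": {"increments": [[[0, 0, 0.03, 0, 0, 0], [0, 0, 0, 0, 0, 0], [0, 0, 0, 0, 0, 0], [0, 0, 0, 0, 0, 0]]]}}

```text
clock: 25.25
tool_pos: [0.5578, -0.2673, 0.205]
tcp_rot: [[-0.987, 0.163, 0.0], [0.163, 0.987, -0.0], [-0.0, -0.0, -1.0]]
ft_force: [-0.2, -0.7, 0.3]
gripper_width: 0.0215
```

```bash
python3 st.py .557 -.267 .2037;python3 - <<'E'
from h import *
n='side'
c=camera(n);w=cloud(c);P=w.reshape(-1,3)
cv2.imwrite(f'pics/{n}13.png',cv2.resize(c['image'][150:250,290:390,::-1] ,None,fx=5.8,fy=5.8,interpolation=cv2.INTER_CUBIC))
f=[]
for i in range(16):
    camera('top');f.append(observe()['ft_force'])
print(np.mean(f,0),np.std(f,0),observe()['tool_pos'],observe()['wrist_torque'])
E
```

```text
25.25 [ 21.6  41.   -0.5  93.2   0.5  45.7 101.5] [ 0.5578 -0.2673  0.205 ] ft [-0.16 -0.69  0.29] tq [-0.16  0.01  0.03] w 0.021501296469779118
axes err [[-0.9867, 0.1625, 0.0004], [0.1625, 0.9867, -0.0001], [-0.0004, -0.0, -1.0]]
to go units [0.027 0.006 0.042]
[ 0.31719939 -0.8887485  -0.3527843 ] [0.34002064 0.41368886 0.40074801] [ 0.55769277 -0.26731028  0.20479934] [-0.17061623 -0.13204437 -0.06903744]
```

View pics/side13.png

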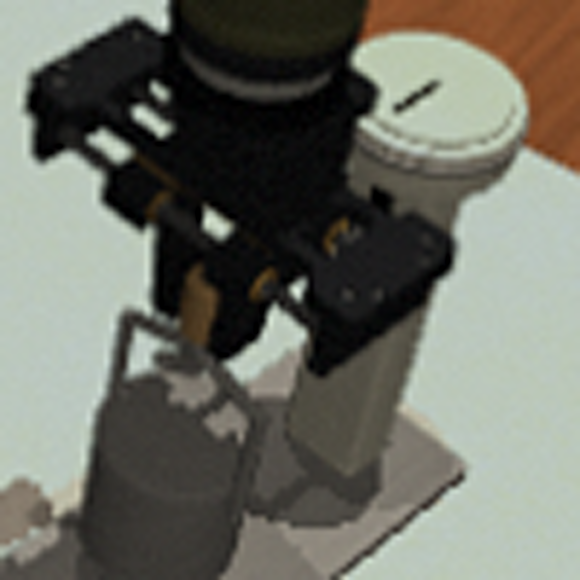

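{"method": "send_rows", "body": {"increments": [[[0, -0.02, 0.03, 0, 0, 0], [0, -0.02, 0.03, 0, 0, 0], [0, 0, 0, 0, 0, 0], [0, 0, 0, 0, 0, 0]]]}}

```text
clock: 26.43
tool_pos: [0.5577, -0.2676, 0.2029]
tcp_rot: [[-0.987, 0.162, 0.0], [0.162, 0.987, 0.001], [0.0, 0.001, -1.0]]
ft_force: [1.1, 1.6, -0.7]
gripper_width: 0.0211
```

Run:
```python
from h import *
f=[];t=[]
for i in range(16):
    camera('top');o=observe();f.append(o['ft_force']);t.append(o['wrist_torque'])
print(np.mean(f,0),np.mean(t,0),o['tool_pos'],o['clock'])
```

```text
[0.83713724 2.69120121 0.04903815] [ 6.30315836e-01 -2.66849360e-01 -1.63289021e-04] [ 0.55753043 -0.26817306  0.20297196] 27.2333
```

{"method": "send_rows", "body": {"increments": [[[0.01, 0.03, 0, 0, 0, 0], [0, 0, 0, 0, 0, 0], [0, 0, 0, 0, 0, 0], [0, 0, 0, 0, 0, 0]]]}}

```text
clock: 27.57
tool_pos: [0.5574, -0.2681, 0.2031]
tcp_rot: [[-0.987, 0.163, 0.001], [0.163, 0.987, -0.001], [-0.001, -0.001, -1.0]]
ft_force: [1.7, 0.8, 0.7]
gripper_width: 0.0211
```

Run:
```python
from h import *
f=[];t=[]
for i in range(14):
    camera('top');o=observe();f.append(o['ft_force']);t.append(o['wrist_torque'])
print(np.mean(f,0),np.mean(t,0),o['tool_pos'],o['clock'])
```

```text
[ 1.87206771  0.18440788 -0.07354879] [ 0.03789483 -0.4586897   0.00916248] [ 0.55736325 -0.26793181  0.20307416] 28.2667
```

{"method": "send_rows", "body": {"increments": [[[-0.018, 0.002, 0, 0, 0, 0], [0, 0, 0, 0, 0, 0], [0, 0, 0, 0, 0, 0], [0, 0, 0, 0, 0, 0]]]}}

```text
clock: 28.6
tool_pos: [0.5575, -0.2679, 0.2029]
tcp_rot: [[-0.987, 0.163, -0.0], [0.163, 0.987, -0.0], [0.0, -0.0, -1.0]]
ft_force: [0.8, -0.6, 0.4]
gripper_width: 0.0211
```

Run:
```python
from h import *
f=[];t=[]
for i in range(10):
    camera('top');o=observe();f.append(o['ft_force']);t.append(o['wrist_torque'])
print(np.mean(f,0),np.mean(t,0),o['tool_pos'],o['clock'])
```

```text
[ 1.08447309 -1.84645839  0.3027249 ] [-0.43106511 -0.17594981 -0.0060887 ] [ 0.5576015  -0.26781987  0.20294581] 29.1
```

The vertical load is fully on the hook and only small lateral forces remain. I'll ease the grip, then release.

{"method": "send_rows", "body": {"increments": [[[0, 0, 0, 0, 0, 0], [0, 0, 0, 0, 0, 0], [0, 0, 0, 0, 0, 0], [0, 0, 0, 0, 0, 0]]], "grip_force": 3}}

```text
clock: 29.43
tool_pos: [0.5576, -0.2673, 0.2029]
tcp_rot: [[-0.987, 0.162, -0.001], [0.162, 0.987, 0.0], [0.001, 0.0, -1.0]]
ft_force: [-0.6, -0.6, -0.5]
gripper_width: 0.022
```

{"method": "send_rows", "body": {"increments": [[[0, 0, 0, 0, 0, 0], [0, 0, 0, 0, 0, 0], [0, 0, 0, 0, 0, 0], [0, 0, 0, 0, 0, 0], [0, 0, 0, 0, 0, 0], [0, 0, 0, 0, 0, 0], [0, 0, 0, 0, 0, 0], [0, 0, 0, 0, 0, 0]]], "fingers": 0.7}}

```text
clock: 30.1
tool_pos: [0.5578, -0.2675, 0.203]
tcp_rot: [[-0.987, 0.163, 0.0], [0.163, 0.987, 0.0], [0.0, 0.0, -1.0]]
ft_force: [-0.3, -0.9, -0.6]
gripper_width: 0.0617
```

```bash
python3 st.py .557 -.267 .30;python3 - <<'E'
from h import *
n='side'
c=camera(n)
cv2.imwrite(f'pics/{n}14.png',cv2.resize(c['image'][150:250,290:390,::-1] ,None,fx=5.8,fy=5.8,interpolation=cv2.INTER_CUBIC))
E
```

```text
30.1 [ 21.7  41.2  -0.5  93.3   0.5  45.5 101.6] [ 0.5578 -0.2675  0.203 ] ft [-0.27 -0.93 -0.61] tq [ 0.01 -0.02  0.09] w 0.06170900075475215
axes err [[-0.9867, 0.1625, 0.0], [0.1625, 0.9867, 0.0001], [0.0, 0.0001, -1.0]]
to go units [ 0.03   0.013 -3.234]
```

View pics/side14.png

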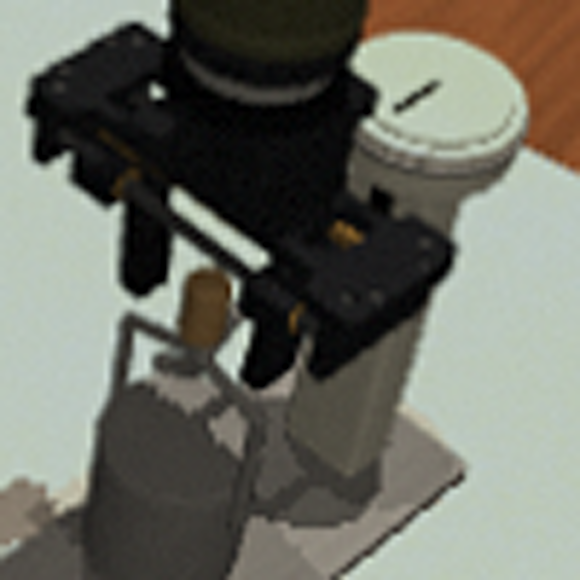

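The crop shows the knob free between the open fingers at (205,305) and the canister hanging in the hook. I'll go straight up, then away.

{"method": "send_rows", "body": {"increments": [[[0, 0, -0.2, 0, 0, 0], [0, 0, -0.4, 0, 0, 0], [0, 0, -0.6, 0, 0, 0], [0, 0, -0.8, 0, 0, 0], [0, 0, -0.8, 0, 0, 0], [0, 0, -0.8, 0, 0, 0], [0, 0, -0.6, 0, 0, 0], [0, 0, -0.2, 0, 0, 0]]]}}

```text
clock: 30.82
tool_pos: [0.5592, -0.2682, 0.3387]
tcp_rot: [[-0.987, 0.163, 0.006], [0.163, 0.987, -0.002], [-0.006, -0.001, -1.0]]
ft_force: [0.1, 0.0, 0.3]
gripper_width: 0.0618
```

{"method": "send_rows", "body": {"increments": [[[0.3, 0, 0, 0, 0, 0], [0.6, 0, 0, 0, 0, 0], [0.8, 0, 0, 0, 0, 0], [0.8, 0, 0, 0, 0, 0], [0.8, 0, 0, 0, 0, 0], [0.6, 0, 0, 0, 0, 0], [0.3, 0, 0, 0, 0, 0], [0, 0, 0, 0, 0, 0]]]}}

```text
clock: 31.48
tool_pos: [0.4315, -0.247, 0.3349]
tcp_rot: [[-0.986, 0.164, -0.002], [0.164, 0.986, 0.0], [0.002, 0.0, -1.0]]
ft_force: [0.7, -0.8, -0.0]
gripper_width: 0.0617
```

```bash
cat > fin.py <<'E'
from h import *
import sys
k=sys.argv[1]
print(observe()['clock'],observe()['tool_pos'])
for n in ['side','top']:
    c=camera(n);P=cloud(c).reshape(-1,3)
    cv2.imwrite(f'pics/{n}{k}.png',cv2.resize(c['image'][:,:,::-1],(800,600)))
    for nm,xy,z0,z1 in [('tallknob',(.556,-.268),.225,.243),('shortknob',(.45,.003),.144,.158),('shortlid',(.45,.003),.045,.058),('talllid',(.556,-.268),.118,.142),('mill',(.645,-.025),.176,.2),('plate',(.45,.003),.008,.016)]:
        r={'plate':.08,'shortlid':.06,'talllid':.06}.get(nm,.035)
        m=(np.hypot(P[:,0]-xy[0],P[:,1]-xy[1])<r)&(P[:,2]>z0)&(P[:,2]<z1);Q=P[m]
        if len(Q)>5: print(n,nm,len(Q),((Q.min(0)+Q.max(0))/2).round(4),Q.max(0)[2].round(4))
E
python3 fin.py 15
```

```text
31.4833 [ 0.43153039 -0.24697907  0.33490453]
side tallknob 59 [ 0.5547 -0.2669  0.2316] 0.2379
side shortknob 43 [0.4486 0.0013 0.1498] 0.1555
side shortlid 372 [0.4483 0.0007 0.0509] 0.0569
side talllid 536 [ 0.5531 -0.2684  0.13  ] 0.1417
side plate 289 [0.4509 0.0036 0.012 ] 0.016
top tallknob 49 [ 0.5552 -0.263   0.2339] 0.2422
top shortknob 53 [0.4482 0.0009 0.1518] 0.1576
top shortlid 473 [0.4482 0.0018 0.0512] 0.0574
top talllid 192 [ 0.5562 -0.2524  0.1285] 0.1348
top mill 185 [ 0.6459 -0.0242  0.1834] 0.1906
top plate 476 [0.4508 0.0031 0.012 ] 0.016
```

View pics/side15.png

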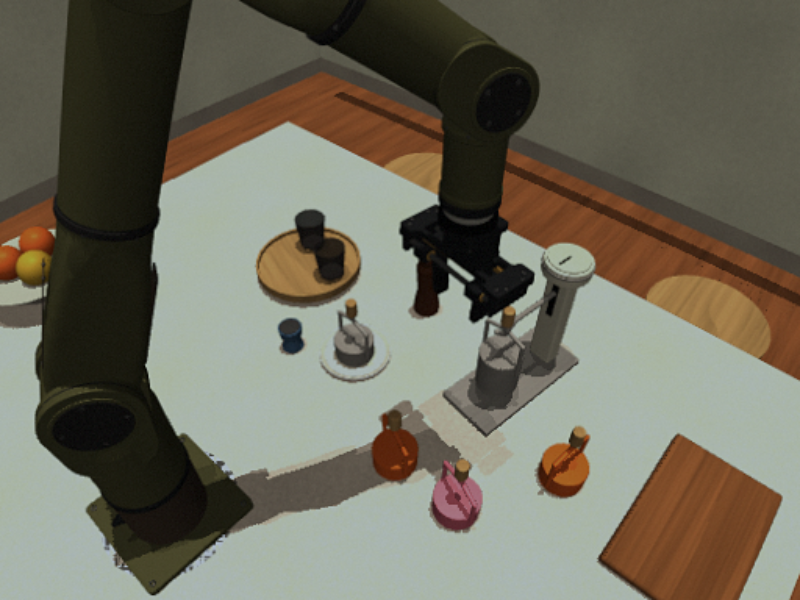

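View pics/top15.png

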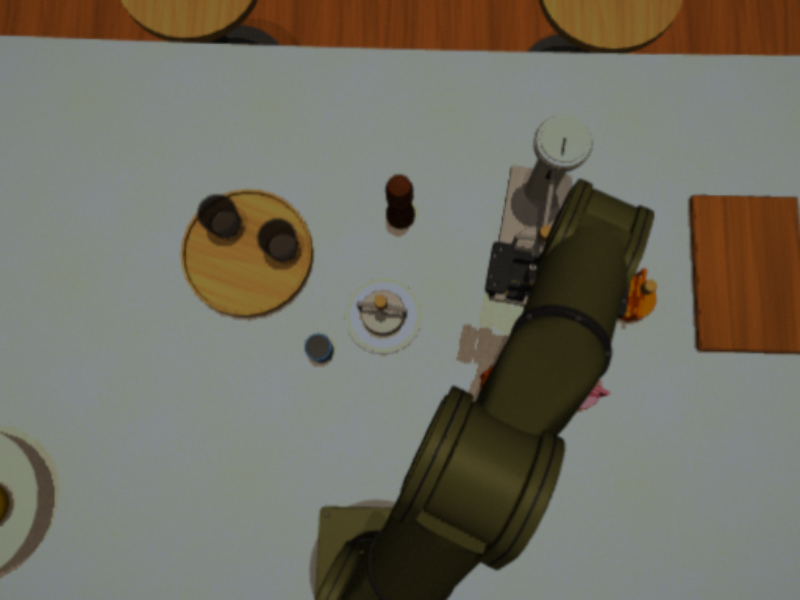

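Both views agree:
- The short stands on the plate (side 353,345; top 382,312), about 3 mm off centre.
- The tall hangs upright on the hook (side 497,370).
- The cups, egg cup and mill are in place.

I'll let it settle, check again and hand in.

{"method": "send_rows", "body": {"increments": [[[0, 0, 0, 0, 0, 0], [0, 0, 0, 0, 0, 0], [0, 0, 0, 0, 0, 0], [0, 0, 0, 0, 0, 0], [0, 0, 0, 0, 0, 0], [0, 0, 0, 0, 0, 0], [0, 0, 0, 0, 0, 0], [0, 0, 0, 0, 0, 0]]]}}

```text
clock: 32.25
tool_pos: [0.4335, -0.247, 0.335]
tcp_rot: [[-0.987, 0.162, 0.0], [0.162, 0.987, 0.0], [-0.0, 0.0, -1.0]]
ft_force: [0.2, -0.1, -0.0]
gripper_width: 0.0618
```

{"method": "send_rows", "body": {"increments": [[[0, 0, 0, 0, 0, 0], [0, 0, 0, 0, 0, 0], [0, 0, 0, 0, 0, 0], [0, 0, 0, 0, 0, 0], [0, 0, 0, 0, 0, 0], [0, 0, 0, 0, 0, 0], [0, 0, 0, 0, 0, 0], [0, 0, 0, 0, 0, 0]]]}}

```text
clock: 32.92
tool_pos: [0.4335, -0.247, 0.335]
tcp_rot: [[-0.987, 0.162, -0.0], [0.162, 0.987, 0.0], [0.0, 0.0, -1.0]]
ft_force: [-0.6, 0.0, -0.4]
gripper_width: 0.0619
```

```bash
python3 fin.py 16 | grep -E 'tall|^[0-9]'; python3 fin.py 17 | grep -E 'tall|^[0-9]'; python3 -c "
import cv2,numpy as np
a=cv2.imread('pics/side16.png')[240:440,430:600].astype(int);b=cv2.imread('pics/side17.png')[240:440,430:600].astype(int);c=cv2.imread('pics/side15.png')[240:440,430:600].astype(int)
print(abs(a-b).max(),abs(a-c).mean(),abs(a-b).mean())"
```

```text
32.9167 [ 0.43351289 -0.24703308  0.33497204]
side tallknob 61 [ 0.5558 -0.2666  0.2317] 0.2378
side talllid 539 [ 0.554  -0.2687  0.1299] 0.1418
top tallknob 50 [ 0.5549 -0.2633  0.2333] 0.2407
top talllid 193 [ 0.5559 -0.2515  0.1319] 0.1417
33.0167 [ 0.43352146 -0.24704432  0.33498922]
side tallknob 62 [ 0.5541 -0.2668  0.2321] 0.2383
side talllid 536 [ 0.5547 -0.2683  0.1298] 0.1416
top tallknob 49 [ 0.5543 -0.2631  0.2335] 0.2416
top talllid 194 [ 0.5561 -0.2519  0.1286] 0.1387
15 2.6558039215686273 1.0186666666666666
```

```bash
python3 -c "
from bench import *
print(hand_in())"
```

```text
the job is handed in; nothing more can be done
None
```

The job is done and handed in at about 33 s of the 72 s allowed. I lifted the short canister off the hook and stood it on the plate. I then took the tall one from the caddy and hung it by its bail on the hook, lowering it until the vertical force on the gripper read about zero before letting go.

- **Short canister:** it stands upright on the plate, about 3 mm from the plate's centre.
- **Tall canister:** it hangs upright with its knob top at about 0.237 m, a dip of roughly 27 mm. Its position changed by no more than the measurement noise in the last checks, and the arm was clear and touching nothing.
- **Other things:** the cups, egg cup and mill show unmoved in both cameras.
- **Did not fully agree:** small sideways forces of up to about 2 N wandered while the tall canister was still gripped on the hook. I eased the grip to 3 N before opening and saw no swing afterwards. When I set the short canister on the plate, the gripper pressed down with about 16 N for a moment, well under the 40 N limit.

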